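Unlock, load and start the platform shaker

ROBOT

A 6-joint arm with a two-finger parallel gripper is mounted at the origin on the work surface. World frame = base frame: x ahead of the robot, y to its left, z up, the work surface at z = 0. Lengths are in m, angles in rad, forces in N, time in s.
With the tool pointing down it reaches from about 0.325 to 0.775 m from the base axis. Payload 9.3 kg.
Tool frame: the origin (TCP) lies at the very end of the fingers, on their centre line; the grasp point (between the pads) lies 19 mm behind it; z points along the fingers, y is the direction in which the jaws open and shut (so a half turn about z gives the same grasp; the last joint's range is limited). The gripper opens to 85 mm and grips with 20 to 120 N. Pads are 22 mm wide; open, the fingers measure 114 mm over their backs; the gripper's body (76 mm by 85 mm) begins 54 mm behind the grasp point. The pads swing forward as they close: fully open they stand 13 mm farther back than shut.
Start: joints at [1.137, 0.259, 0.021, 1.334, 0, 1.418], TCP at [0.152, 0.528, 0.231] pointing down, gripper open.
Joint ranges: [-3.04, 3.04], [-0.91, 1.82], [-1.04, 1.36], [-1.92, 1.95], [-1.52, 1.45], [-3.14, 3.14]. Speed limits (rad/s): [2.22, 2.22, 2.79, 3.14, 3.14, 3.14].

INTERFACE

Orientations are given as a unit quaternion [w, x, y, z].
In Python, from rig import bot gives the robot as it stands. The module is installed in compiled form; this text tells all that it offers.
- The arm moves only by the shell command python3 -m crank 'ROWS' [FORCE]. ROWS is text: rows parted by semicolons, each of 7 numbers parted by spaces: the shift along the tool's x, y, z in units of 200 mm (1.0 is 200 mm), then the turn, a rotation vector about the tool's x, y, z in units of 5 degrees (1.0 is 5 degrees), then the opening in per cent of the stroke, from 0 (shut) to 100 (fully open). In form: dx dy dz rx ry rz gripper; .... A call has 1 to 10 rows; each row shifts and turns the commanded pose from where the row before left it, along the tool's axes as they then stand; what a row does not reach is not made up. A row lasts 1/12 s, in which the tool goes at most 41.7 mm and 7.16 degrees, less where a joint would pass 70% of its speed; a pose out of reach is approached as far as the arm can. A call with a number of a shift or a turn outside -1 to 1 is refused whole. A call with a gripper value outside its range is refused whole. The fingers move at their own pace and stop on an object; FORCE is the grip in N (left out, the last holds). Time passes only in rows, so rows that do not move let the fingers close. It gives the time, the measured TCP pose, the force and the opening at its end, in the units of the state.
- bot.read_state(): the state, without advancing time (a new reading comes with each control period).
- bot.capture(name): name is "scene" or "top" or "wrist"; returns (picture, depth): 400x640x3 uint8, red, green, blue; 400x640 float32, m along the optical axis (not along the pixel's ray), 0 where there is no reading.
- bot.camera_model(name): a dict with "vfov" (degrees; the focal length in pixels is half the picture's height over the tangent of half this angle, whatever the lens; pixels are square), "cx", "cy" (the principal point, pixels), "origin" and "orientation" of the camera in the world. Camera axes: x right, y down, z forward; pixel columns grow to the right and rows downward; lengths in m; the calibration is good to about 2 mm. A picture is of the moment at which its call begins: read the wrist's pose just before it. camera_model takes no time and is no camera call; for the wrist camera it gives the pose at the moment of the call.
- bot.finish_job(): hands the job in, once; it reports no verdict.
The state is a dict: "t": time; "joints": joint angles; "dq": joint speeds; "joint_torque": joint torques, N m; "ee_pos": TCP position; "tcp_rot": TCP orientation; "force": force on the tool from outside, world axes, zero at the start; "wrist_torque": the same for the moment, N m; "grip_width": finger opening in m.
Only numpy, scipy, OpenCV 4.12 (cv2) and the standard library are available. Lean on these libraries where they do the work, as an engineer would, in place of code of your own. Each camera call takes 0.05 s, during which the arm holds its last target.

TASK

Make the shaker ready and start it: draw the black transport wedge out of its pocket and stand it upright on the blue bench pad, and load every tube block from the pad onto the deck, sliding its tongue in under the lip of a pocket until it is fully home against the end wall, one block to a pocket. When that is done, pull the shaker's sprung start knob all the way up to its stop, hold it there for a moment and let it spring back down. Do not disturb the bottle, the tip box or the beaker.

Things in the scene. Friction and masses are not known exactly. Their poses are not given: they have to be found in the camera images.
- shaker: Low white platform shaker, fixed, 200 mm deep (x, away from the robot), 430 mm wide (y). Origin: on the bench under the middle of its level grey deck (top 60 mm up, x -100..+100, y -172..+172 mm). Along its far side an aluminium bar with four pockets 85 mm apart, open towards the robot, under one lip (top 17.5 mm above the deck). At its +y end a console flush with the deck, with a black knob.
- pocket1 (a point): Pocket 1 (1 at the shaker's -y end, 4 by the console): the middle of the foot of its end wall, on the deck, where a block's toe point lies when fully home; x points into the pocket, z up. The lip's front edge is 16 mm before it (-x); 51 mm wide, 11.5 mm high under the lip. Flared guides 9 mm high beside the mouth reach 16 mm out from the lip.
- pocket2 (a point): Pocket 2 (1 at the shaker's -y end, 4 by the console): the middle of the foot of its end wall, on the deck, where a block's toe point lies when fully home; x points into the pocket, z up. The lip's front edge is 16 mm before it (-x); 51 mm wide, 11.5 mm high under the lip. Flared guides 9 mm high beside the mouth reach 16 mm out from the lip.
- pocket3 (a point): Pocket 3 (1 at the shaker's -y end, 4 by the console): the middle of the foot of its end wall, on the deck, where a block's toe point lies when fully home; x points into the pocket, z up. The lip's front edge is 16 mm before it (-x); 51 mm wide, 11.5 mm high under the lip. Flared guides 9 mm high beside the mouth reach 16 mm out from the lip.
- pocket4 (a point): Pocket 4 (1 at the shaker's -y end, 4 by the console): the middle of the foot of its end wall, on the deck, where a block's toe point lies when fully home; x points into the pocket, z up. The lip's front edge is 16 mm before it (-x); 51 mm wide, 11.5 mm high under the lip. Flared guides 9 mm high beside the mouth reach 16 mm out from the lip.
- block1: Upright aluminium tube block, 0.3 kg, one of 3 or 4 alike (None if absent). Body 50 mm long (x), 36 wide (y), top 45 mm up, white caps to 55 mm. Its foot, 46 wide and 8 thick, reaches from x -27 to +45 mm: a tongue 20 mm beyond the body, at first pointing roughly away from the robot. Origin: on the underside below the body's middle; z up. Grip it across the 36 mm, above the foot.
- block1_toe (a point): Middle of the front edge of the tongue of block1, on the underside, 45 mm ahead of its origin along x; axes as the block's.
- block2: Upright aluminium tube block, 0.3 kg, one of 3 or 4 alike (None if absent). Body 50 mm long (x), 36 wide (y), top 45 mm up, white caps to 55 mm. Its foot, 46 wide and 8 thick, reaches from x -27 to +45 mm: a tongue 20 mm beyond the body, at first pointing roughly away from the robot. Origin: on the underside below the body's middle; z up. Grip it across the 36 mm, above the foot.
- block2_toe (a point): Middle of the front edge of the tongue of block2, on the underside, 45 mm ahead of its origin along x; axes as the block's.
- block3: Upright aluminium tube block, 0.3 kg, one of 3 or 4 alike (None if absent). Body 50 mm long (x), 36 wide (y), top 45 mm up, white caps to 55 mm. Its foot, 46 wide and 8 thick, reaches from x -27 to +45 mm: a tongue 20 mm beyond the body, at first pointing roughly away from the robot. Origin: on the underside below the body's middle; z up. Grip it across the 36 mm, above the foot.
- block3_toe (a point): Middle of the front edge of the tongue of block3, on the underside, 45 mm ahead of its origin along x; axes as the block's.
- block4: Upright aluminium tube block, 0.3 kg, one of 3 or 4 alike (None if absent). Body 50 mm long (x), 36 wide (y), top 45 mm up, white caps to 55 mm. Its foot, 46 wide and 8 thick, reaches from x -27 to +45 mm: a tongue 20 mm beyond the body, at first pointing roughly away from the robot. Origin: on the underside below the body's middle; z up. Grip it across the 36 mm, above the foot.
- block4_toe (a point): Middle of the front edge of the tongue of block4, on the underside, 45 mm ahead of its origin along x; axes as the block's.
- wedge: Black plastic transport wedge, 0.15 kg, at the start fully home in pocket 3. Foot and tongue exactly as a tube block's (46 wide, 8 thick, x -27 to +45 mm), but with a narrow  50 mm long (x), 20 wide (y), top 45 mm up, no caps. Origin: on the underside below the body's middle; z up. To free it, draw it back out from under the lip before lifting.
- bench_pad: Flat blue bench pad, 320 x 320 mm, 1 mm thin, fixed, on which the tube blocks stand at the start; origin at its middle on the bench, its sides along x and y.
- start_knob (a joint): Travel of the start knob in m: 0 down at rest, 0.020 at its upper stop; it moves straight up. Spring-loaded downwards: about 3 N at rest, 8 N at the stop; it springs back when let go.
- knob_grip (a point): Centre of the start knob, a black upright cylinder 26 mm in diameter and 22 mm tall on a thin stem. At rest this point is 25 mm above the console's top (85 mm above the bench), the knob's underside 14 mm above it. It moves with the knob.
- reagent_bottle: Bystander: bottle with white cap, 72 mm in diameter, about 160 mm tall, beyond the work; origin at the centre of its underside.
- tip_box: Bystander: grey box of pipette tips, 85 x 120 x 57 mm, beyond the shaker; origin at the centre of its underside.
- beaker: Bystander: open beaker, 70 mm in diameter, 85 mm tall, beyond the work; origin at the centre of its underside.
There are look-alikes about, which are no part of the job. What is shaped like the block3 but orange is not meant. Leave any red look-alike of the block4 alone.

How it is judged:
By the outcome, as a careful person would: the job done as asked, in the order asked, and still so for the second after the job is handed in, with the robot touching nothing.
Of block1, block2, block3, block4 only 3 to 4 are there at a start; the rules pass over those that are not, and their reading is None.
At some moment in a run one of block1, block2, block3, block4 may be knocked a few centimetres aside while the robot is not near it.
It also fails if it takes over 210 s, if anything falls off the work surface, if the arm or the gripper's body presses on something with over 40 N, if the wrist force passes 120 N, or if a joint passes its speed limit or range.

## Working session

There is one attempt and no reset: what is moved stays moved. The work goes in short steps, Python scripts to look and compute and a shell command to move; the robot and the scene stay as the last step left them, time stands still between calls to the robot, and variables do not carry over. Pictures are saved under pics/ and viewed, and the job is handed in when it is done.

```bash
mkdir -p pics; ls
python3 - <<'E'
from rig import bot
import cv2
s=bot.read_state(); print({k:(v if not hasattr(v,'__len__') else [round(float(x),4) for x in v]) for k,v in s.items()})
for n in ["scene","top","wrist"]:
    print(n,bot.camera_model(n))
    im,d=bot.capture(n); cv2.imwrite(f"pics/a_{n}.png",im[:,:,::-1]); print((d>0).mean())
E
```

```text
pics
{'t': 0.0, 'joints': [1.1374, 0.2592, 0.0207, 1.3337, -0.0, 1.4182], 'dq': [-0.0001, 0.0002, -0.0001, 0.0009, -0.0007, 0.0012], 'joint_torque': [-0.0002, -55.5654, 34.453, 0.0139, -0.0002, -0.0], 'ee_pos': [0.1523, 0.5282, 0.2306], 'tcp_rot': [-0.0002, 0.1399, 0.9902, -0.0007], 'force': [-0.8175, -0.3133, -0.0678], 'wrist_torque': [-0.0322, -0.0048, -0.0107], 'grip_width': 0.08552111743947212}
scene {'vfov': 51.10787024338838, 'cx': 319.1130849036189, 'cy': 201.5396445204142, 'origin': array([1.17880412, 0.35761206, 1.19248553]), 'orientation': array([-0.15209531,  0.45366495,  0.83757641, -0.26366815])}
0.99585546875
top {'vfov': 56.11306466122839, 'cx': 315.3309929734909, 'cy': 197.11967911784046, 'origin': array([ 0.40537382, -0.08490236,  1.08696796]), 'orientation': array([-0.04633563,  0.71089866, -0.70070508,  0.03858113])}
0.99594140625
wrist {'vfov': 58.88999107693868, 'cx': 320.21252648566195, 'cy': 194.85464405316898, 'origin': array([0.08082078, 0.54878688, 0.37299146]), 'orientation': array([0.11907202, 0.78979415, 0.59511728, 0.08878333])}
0.99594921875
```

View pics/a_top.png

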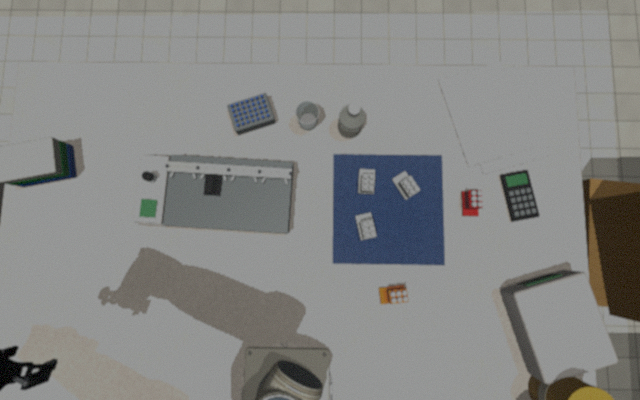

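View pics/a_scene.png

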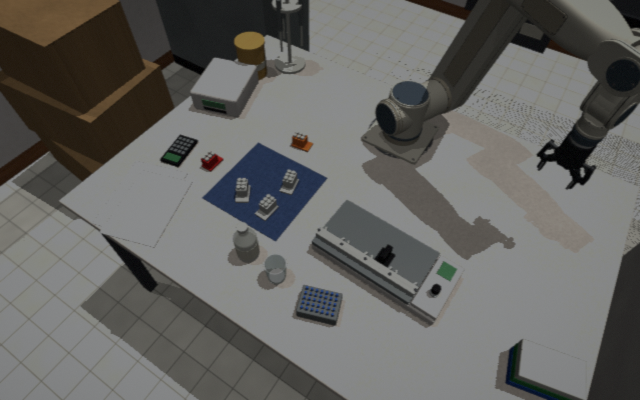

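View pics/a_wrist.png

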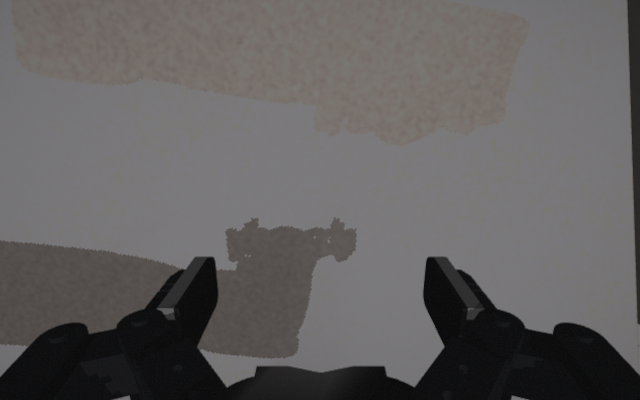

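The top view has +x up and +y left. It shows three metal blocks on the pad at about (367,180), (405,185) and (366,226). The wedge is at (213,185) and the knob at (149,176). The red (471,202) and orange (395,295) look-alikes are off the pad. Next I'll measure these.

```bash
cat > h.py <<'E'
from rig import bot
import numpy as np, cv2
from scipy.spatial.transform import Rotation as R
def rot(q): return R.from_quat([q[1],q[2],q[3],q[0]])
def f(c): return 200/np.tan(np.radians(c['vfov']/2))
def cloud(n, cm=None):
    c=cm or bot.camera_model(n); im,d=bot.capture(n)
    v,u=np.mgrid[0:400,0:640]; F=f(c)
    P=np.stack([(u-c['cx'])/F*d,(v-c['cy'])/F*d,d],-1)
    W=rot(c['orientation']).apply(P.reshape(-1,3)).reshape(400,640,3)+c['origin']
    return im,d,W,c
def ray(c,u,v,z):
    F=f(c); r=rot(c['orientation']).apply([(u-c['cx'])/F,(v-c['cy'])/F,1]); o=c['origin']
    return o+r*(z-o[2])/r[2]
def proj(c,p):
    q=rot(c['orientation']).inv().apply(np.asarray(p)-c['origin']); F=f(c)
    return q[...,0]/q[...,2]*F+c['cx'], q[...,1]/q[...,2]*F+c['cy']
E
python3 - <<'E'
from h import *
im,d,W,c=cloud("top")
cv2.imwrite("pics/b1.png",cv2.resize(im[130:280,120:460,::-1],None,fx=2.3,fy=2.3,interpolation=cv2.INTER_CUBIC))
hsv=cv2.cvtColor(im,cv2.COLOR_RGB2HSV)
bl=((hsv[...,0]>100)&(hsv[...,0]<130)&(hsv[...,1]>110)).astype(np.uint8); bl[:150]=0; bl[:, :320]=0; bl[:,460:]=0
ct=max(cv2.findContours(bl,0,2)[0],key=cv2.contourArea); r=cv2.minAreaRect(ct); print(r)
print('pad',[ray(c,*p,0.001).round(4) for p in cv2.boxPoints(r)], ray(c,*r[0],.001))
print('pad z',np.median(W[240:255,390:430,2]),'deck z',np.median(W[205:225,180:280,2]),'bench',np.median(W[320:340,450:480,2]))
for n,(u0,v0,u1,v1) in dict(b1=(350,160,382,205),b2=(386,165,428,205),b3=(348,207,384,246)).items():
    w=W[v0:v1,u0:u1].reshape(-1,3); 
    for a,b in((.048,.065),(.004,.014)):
        s=w[(w[:,2]>a)&(w[:,2]<b)]
        r=cv2.minAreaRect((s[:,:2]*1000).astype(np.float32)); print(n,a,len(s),np.median(s[:,2]).round(4),np.round(r[0],1),np.round(r[1],1),round(r[2],1))
E
```

```text
((388.0, 209.5), (107.0, 108.0), 90.0)
pad [array([ 0.6595, -0.1253,  0.001 ]), array([ 0.6635, -0.4431,  0.001 ]), array([ 0.3526, -0.4352,  0.001 ]), array([ 0.3478, -0.1281,  0.001 ])] [ 0.50319319 -0.28310445  0.001     ]
pad z 6.123716857997508e-05 deck z 0.059319759658797544 bench -0.001086436835443405
b1 0.048 124 0.0545 [ 575.6 -220.3] [31.4 42.7] 89.4
b1 0.004 150 0.0065 [ 582.2 -220.9] [128.4  82.9] 6.3
b2 0.048 128 0.0538 [ 567.4 -337.2] [43.7 30.2] 31.5
b2 0.004 191 0.0066 [ 578.5 -337.1] [113.9 118.3] 2.7
b3 0.048 123 0.0538 [ 444.4 -220. ] [43.  28.8] 13.2
b3 0.004 164 0.0071 [ 454.6 -212.3] [109.   90.2] 0.9
```

View pics/b1.png

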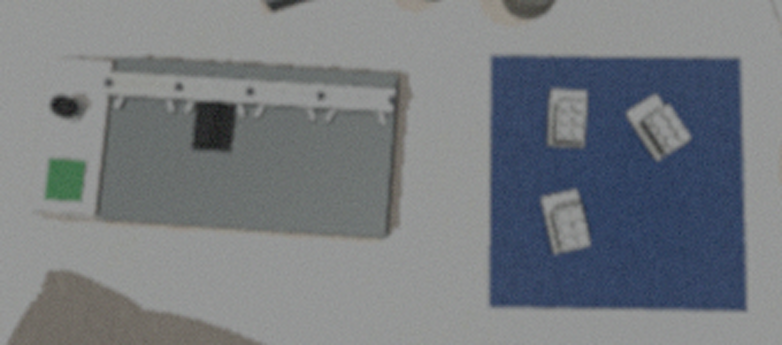

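Run:
```python
from h import *
for n in("top","scene"):
    im,d,W,c=cloud(n)
    w=W.reshape(-1,3); col=im.reshape(-1,3).astype(int)
    reg=(w[:,0]>.3)&(w[:,0]<.75)&(w[:,1]>-.1)&(w[:,1]<.48)
    for nm,a,b in(("bar",.0735,.083),("deck",.055,.064),("wedge",.098,.112)):
        s=w[reg&(w[:,2]>a)&(w[:,2]<b)]
        if nm=="wedge": s=s[(s[:,1]>0)]
        if nm!="wedge":
            # keep biggest component
            m=np.zeros((600,700),np.uint8); ix=(s[:,:2]*1000).astype(int)+[0,150]; m[ix[:,0],ix[:,1]]=1
            m=cv2.dilate(m,np.ones((5,5))); k,l,st,_=cv2.connectedComponentsWithStats(m); j=1+np.argmax(st[1:,4]); s=s[l[ix[:,0],ix[:,1]]==j]
        r=cv2.minAreaRect((s[:,:2]*1000).astype(np.float32)); print(n,nm,len(s),np.median(s[:,2]).round(4),np.round(r[0],1),np.round(r[1],1),round(r[2],1))
        print(s[:,:2].min(0),s[:,:2].max(0))
    # dark knob/wedge
    dk=reg&(col.max(1)<60)
    for nm,y0,y1 in(("knob",.3,.5),("wedge",.1,.3)):
        for a,b in((.088,.1),(.1,.11)):
            s=w[dk&(w[:,1]>y0)&(w[:,1]<y1)&(w[:,2]>a)&(w[:,2]<b)]
            if len(s): print(n,nm,a,len(s),s.mean(0).round(4),s.min(0).round(3),s.max(0).round(3))
```

```text
Traceback (most recent call last):
IndexError: index 749 is out of bounds for axis 0 with size 600
```

Run:
```python
from h import *
for n in("top","scene"):
    im,d,W,c=cloud(n)
    w=W.reshape(-1,3); col=im.reshape(-1,3).astype(int)
    reg=(w[:,0]>.3)&(w[:,0]<.75)&(w[:,1]>-.1)&(w[:,1]<.48)
    for nm,a,b in(("bar",.0735,.083),("deck",.055,.064),("wedge",.098,.112)):
        s=w[reg&(w[:,2]>a)&(w[:,2]<b)]
        if nm=="wedge": s=s[(s[:,1]>0)]
        if nm!="wedge":
            # keep biggest component
            m=np.zeros((800,700),np.uint8); ix=(s[:,:2]*1000).astype(int)+[0,150]; m[ix[:,0],ix[:,1]]=1
            m=cv2.dilate(m,np.ones((5,5))); k,l,st,_=cv2.connectedComponentsWithStats(m); j=1+np.argmax(st[1:,4]); s=s[l[ix[:,0],ix[:,1]]==j]
        r=cv2.minAreaRect((s[:,:2]*1000).astype(np.float32)); print(n,nm,len(s),np.median(s[:,2]).round(4),np.round(r[0],1),np.round(r[1],1),round(r[2],1))
        print(s[:,:2].min(0),s[:,:2].max(0))
    # dark knob/wedge
    dk=reg&(col.max(1)<60)
    for nm,y0,y1 in(("knob",.3,.5),("wedge",.1,.3)):
        for a,b in((.088,.1),(.1,.11)):
            s=w[dk&(w[:,1]>y0)&(w[:,1]<y1)&(w[:,2]>a)&(w[:,2]<b)]
            if len(s): print(n,nm,a,len(s),s.mean(0).round(4),s.min(0).round(3),s.max(0).round(3))
```

```text
top bar 1251 0.0772 [599.5 167.7] [348.3  28.7] 87.2
[ 0.57828828 -0.00574275] [0.62175772 0.34164557]
top deck 8740 0.0593 [538.9 211.2] [429.1 200.4] 87.2
[ 0.42942169 -0.00665515] [0.6436823  0.42948532]
top wedge 145 0.1037 [554.9 294. ] [ 48.7 187.5] 0.6
[0.53142807 0.20039948] [0.5801779  0.38799825]
top knob 0.088 58 [0.5764 0.3805 0.0943] [0.568 0.37  0.088] [0.585 0.393 0.099]
top wedge 0.088 29 [0.5506 0.2039 0.0933] [0.532 0.201 0.088] [0.579 0.22  0.1  ]
top wedge 0.1 138 [0.5568 0.2106 0.1039] [0.531 0.2   0.1  ] [0.58  0.222 0.109]
scene bar 968 0.077 [597.5 169.9] [347.5  43.1] 87.5
[ 0.57825723 -0.00384484] [0.62631065 0.34323947]
scene deck 6108 0.0593 [541.7 214.5] [428.6 203.2] 87.2
[ 0.42990685 -0.00397824] [0.6485466  0.43290048]
scene wedge 107 0.1034 [561.4 299. ] [188.   49.8] 89.1
[0.53522303 0.20479068] [0.58745558 0.39282499]
scene knob 0.088 57 [0.5826 0.3863 0.0946] [0.569 0.375 0.09 ] [0.595 0.397 0.1  ]
scene wedge 0.088 28 [0.5693 0.2182 0.095 ] [0.539 0.204 0.089] [0.586 0.225 0.1  ]
scene wedge 0.1 92 [0.5618 0.215  0.104 ] [0.535 0.205 0.1  ] [0.585 0.225 0.11 ]
```

```bash
cat >> h.py <<'E'
def axes(psi): 
    p=np.radians(psi); return np.array([[-np.cos(p),-np.sin(p),0],[-np.sin(p),np.cos(p),0],[0,0,-1]])
def plan(t,psi):
    s=bot.read_state(); M=rot(s['tcp_rot']).as_matrix(); p=np.array(s['ee_pos'])
    cur=np.degrees(np.arctan2(-M[0,1],M[1,1])); D=np.array(t)-p
    A=axes(psi); e=R.from_matrix(M.T@A.T).as_rotvec(degrees=True)/5
    print('t',round(s['t'],2),'pos',p.round(4),'psi',round(cur,2),'grip',round(s['grip_width'],4),'F',np.round(s['force'],1))
    print(' rot units',e.round(3),' shift cur axes',(M.T@D/.2).round(3),' final axes',(A@D/.2).round(3))
E
python3 - <<'E'
from h import *
plan([.51,.21,.30],-2.8)
E
```

```text
t 0.35 pos [0.1524 0.5284 0.2311] psi -16.09 grip 0.0854 F [-0.2  0.   0.1]
 rot units [-4.000e-03 -1.000e-03 -2.657e+00]  shift cur axes [-2.159 -1.034 -0.344]  final axes [-1.864 -1.503 -0.344]
```

```bash
python3 -m crank '0 0 -0.1 0 0 -0.9 100;0 0 -0.1 0 0 -0.9 100;0 0 -0.1 0 0 -0.86 100;-0.14 -0.113 0 0 0 0 100;-0.14 -0.113 0 0 0 0 100;-0.14 -0.113 0 0 0 0 100;-0.14 -0.113 0 0 0 0 100;-0.14 -0.113 0 0 0 0 100;-0.14 -0.113 0 0 0 0 100;-0.14 -0.113 0 0 0 0 100'; python3 -c "
from h import *
plan([.51,.21,.30],-2.8)"
```

```text
t: 1.18
ee_pos: [0.3414, 0.3595, 0.2914]
tcp_rot: [0.0, 0.024, 1.0, 0.0]
force: [1.5, 0.6, 0.1]
grip_width: 0.0852
t 1.18 pos [0.3414 0.3595 0.2914] psi -2.78 grip 0.0852 F [1.5 0.6 0.1]
 rot units [0.003 0.003 0.005]  shift cur axes [-0.878 -0.706 -0.043]  final axes [-0.878 -0.706 -0.043]
```

```bash
python3 -m crank '-0.14 -0.113 0 0 0 0 100;-0.14 -0.113 0 0 0 0 100;-0.14 -0.113 0 0 0 0 100;-0.14 -0.113 0 0 0 0 100;-0.14 -0.113 0 0 0 0 100;-0.14 -0.113 0 0 0 0 100;0 0 0 0 0 0 100;0 0 0 0 0 0 100'
python3 - <<'E'
from h import *
plan([.51,.21,.30],-2.8)
im,d,W,c=cloud("wrist")
cv2.imwrite("pics/c1.png",im[:,:,::-1])
E
```

```text
t: 1.85
ee_pos: [0.5028, 0.2159, 0.2906]
tcp_rot: [-0.001, 0.026, 1.0, -0.0]
force: [0.0, -0.0, -0.1]
grip_width: 0.085
t 1.85 pos [0.5028 0.2159 0.2906] psi -2.97 grip 0.085 F [ 0.  -0.  -0.1]
 rot units [-0.003 -0.012 -0.034]  shift cur axes [-0.037 -0.028 -0.047]  final axes [-0.037 -0.028 -0.047]
```

View pics/c1.png

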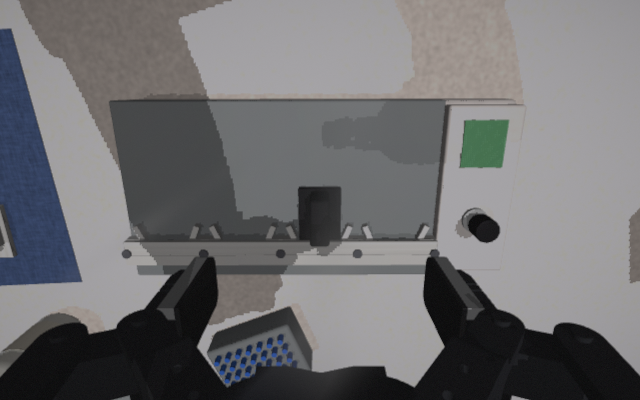

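Wrist view (down is +x, right is +y): the wedge is at (320,215). The bar's five screws are at u=126, 204, 281, 358 and 435 on row 254. The knob top is at (486,229). All four pocket mouths are visible and unobstructed.

```bash
cat >> h.py <<'E'
def sframe(im,d,W,c,verbose=1):
    g=cv2.cvtColor(im,cv2.COLOR_RGB2GRAY)
E
python3 - <<'E'
from h import *
im,d,W,c=cloud("wrist")
g=cv2.cvtColor(im,cv2.COLOR_RGB2GRAY)
S=[]
for u in(126,204,281,358,435):
    p=255-g[246:262,u-8:u+8].astype(float); p=np.clip(p-np.median(p)-25,0,None); v,uu=np.mgrid[246:262,u-8:u+8]
    a,b=(uu*p).sum()/p.sum(),(v*p).sum()/p.sum(); w=ray(c,a,b,.0775); S.append(w[:2]); print(a.round(1),b.round(1),w.round(4),'depth z',W[int(b),int(a),2].round(4))
S=np.array(S); dS=np.diff(S,axis=0); print(np.linalg.norm(dS,axis=1), np.degrees(np.arctan2(-(S[-1]-S[0])[0],(S[-1]-S[0])[1])))
ps=np.arctan2(-(S[-1]-S[0])[0],(S[-1]-S[0])[1]); X=np.array([np.cos(ps),np.sin(ps)]);Y=np.array([-X[1],X[0]]); O=S.mean(0)
w=W.reshape(-1,3); q=np.c_[(w[:,:2]-O)@X,(w[:,:2]-O)@Y,w[:,2]]*1000
def st(n,m): 
    s=q[m]; print(n,len(s),np.percentile(s,[1,50,99],axis=0).round(1).tolist())
inn=(abs(q[:,1])<180)&(abs(q[:,0])<150)
st('bar',inn&(q[:,2]>74)&(q[:,2]<81)&(q[:,0]>-30))
st('deck',inn&(q[:,2]>56)&(q[:,2]<63)&(q[:,0]<-35))
st('wtop',(abs(q[:,1]-42.5)<20)&(abs(q[:,0])<80)&(q[:,2]>99)&(q[:,2]<110))
st('wfoot',(abs(q[:,1]-42.5)<40)&(abs(q[:,0])<90)&(q[:,2]>65)&(q[:,2]<71)&(q[:,0]<-40))
st('knob',(abs(q[:,1]-218)<40)&(abs(q[:,0]+10)<60)&(q[:,2]>91)&(q[:,2]<102))
st('guides',inn&(q[:,2]>66)&(q[:,2]<72)&(q[:,0]<0)&(abs(q[:,1]-42)>28))
print('O',O)
# lip edge: where z jumps 60->77 along columns
E
```

```text
125.6 254.0 [ 0.5943 -0.0039  0.0775] depth z 0.0795
208.6 259.7 [0.6058 0.087  0.0775] depth z 0.3102
279.2 253.8 [0.6024 0.1661 0.0775] depth z 0.08
356.0 253.9 [0.6067 0.2509 0.0775] depth z 0.0794
430.9 259.4 [0.6175 0.334  0.0775] depth z 0.3085
[0.0916211  0.07914619 0.08491394 0.0837801 ] -3.9201986842099963
bar 7119 [[-19.8, -169.9, 74.8], [-4.7, -0.2, 77.4], [11.4, 167.5, 79.7]]
deck 32265 [[-149.0, -170.6, 57.7], [-98.7, -6.8, 59.6], [-36.4, 176.7, 61.4]]
wtop 930 [[-74.2, 32.2, 101.2], [-50.9, 41.8, 104.4], [-25.7, 51.6, 106.1]]
wfoot 783 [[-76.3, 19.1, 65.5], [-60.9, 41.7, 67.6], [-40.5, 64.1, 69.3]]
knob 476 [[-53.0, 202.5, 91.6], [-41.8, 214.2, 95.4], [-29.5, 226.4, 97.1]]
guides 888 [[-34.4, -168.5, 66.2], [-22.2, -9.5, 68.8], [-13.8, 166.3, 71.9]]
O [0.60534169 0.16679887]
```

Run:
```python
from h import *
im,d,W,c=cloud("wrist")
ps=np.radians(-2.8); X=np.array([np.cos(ps),np.sin(ps)]);Y=np.array([-X[1],X[0]]); O=np.array([.6024,.1661])
w=W.reshape(-1,3); q=np.c_[(w[:,:2]-O)@X,(w[:,:2]-O)@Y,w[:,2]]*1000
def st(n,m): 
    s=q[m]; print(n,len(s),np.percentile(s,[1,50,99],axis=0).round(1).tolist()); return s
inn=(abs(q[:,1])<180)&(abs(q[:,0])<150)
b=st('bar',inn&(q[:,2]>74)&(q[:,2]<81)&(q[:,0]>-30))
for y0 in range(-160,160,40):
    s=b[(b[:,1]>y0)&(b[:,1]<y0+40)]; print(y0,np.percentile(s[:,0],[1,99]).round(1))
st('deck',inn&(q[:,2]>56)&(q[:,2]<63)&(q[:,0]<-35))
t=st('wtop',(abs(q[:,1]-42.5)<20)&(abs(q[:,0])<80)&(q[:,2]>99)&(q[:,2]<110))
r=cv2.minAreaRect(t[:,:2].astype(np.float32)); print(r)
st('wfoot',(abs(q[:,1]-42.5)<40)&(abs(q[:,0])<90)&(q[:,2]>65)&(q[:,2]<71)&(q[:,0]<-40))
k=st('knob',(abs(q[:,1]-214)<40)&(abs(q[:,0]+40)<60)&(q[:,2]>91)&(q[:,2]<102))
print(cv2.minEnclosingCircle(k[:,:2].astype(np.float32)))
gd=q[inn&(q[:,2]>66)&(q[:,2]<72)&(q[:,0]<-18)&(abs(q[:,1]-42)>28)]
y=np.sort(gd[:,1]); sp=np.split(y,np.where(np.diff(y)>6)[0]+1); print([(round(a.min(),1),round(a.max(),1),len(a)) for a in sp]); print(gd[:,0].min())
```

```text
bar 7278 [[-14.8, -168.8, 74.6], [-1.6, 1.7, 77.4], [13.5, 167.9, 79.7]]
-160 [-14.8  12.6]
-120 [-14.9  12.3]
-80 [-14.6  13.6]
-40 [-14.7  13.7]
0 [-14.8  13.7]
40 [-14.8  13.7]
80 [-14.8  13.6]
120 [-14.9  13.5]
deck 32133 [[-149.1, -167.9, 57.7], [-98.6, -4.2, 59.6], [-36.7, 177.3, 61.4]]
wtop 928 [[-70.3, 33.7, 100.1], [-47.5, 43.8, 104.4], [-22.3, 52.9, 106.2]]
((-45.910423278808594, 43.43049621582031), (19.45328712463379, 49.1163215637207), 89.57293701171875)
wfoot 718 [[-72.5, 20.8, 65.6], [-58.9, 45.8, 67.6], [-40.3, 66.4, 69.4]]
knob 485 [[-46.0, 204.2, 91.5], [-34.6, 215.4, 95.3], [-22.3, 228.2, 97.4]]
((-33.95393371582031, 216.2652130126953), 13.216965675354004)
[(np.float64(-164.4), np.float64(-153.7), 74), (np.float64(-99.3), np.float64(-90.1), 63), (np.float64(-78.6), np.float64(-68.5), 68), (np.float64(-15.3), np.float64(-5.3), 60), (np.float64(6.8), np.float64(13.6), 55), (np.float64(70.2), np.float64(79.2), 59), (np.float64(91.1), np.float64(100.5), 57), (np.float64(154.0), np.float64(164.7), 66)]
-30.300859985371385
```

```bash
cat >> h.py <<'E'
PS=-2.8
_p=np.radians(PS); SX=np.array([np.cos(_p),np.sin(_p)]); SY=np.array([-SX[1],SX[0]]); SO=np.array([.6024,.1661])
def sw(x,y): return SO+SX*x/1000+SY*y/1000
def ws(p): return np.array([(np.array(p[:2])-SO)@SX,(np.array(p[:2])-SO)@SY])*1000
E
python3 -c "
from h import *
t=sw(-45.7,43.4); print(t, sw(-34,216))
plan([*t,.16],-2.8);plan([*t,.0745],-2.8)"
```

```text
[0.55887464 0.21168062] [0.57899214 0.38350302]
t 2.0 pos [0.501  0.2178 0.2914] psi -2.75 grip 0.0857 F [ 0.2 -0.5 -0.1]
 rot units [ 0.002 -0.001  0.01 ]  shift cur axes [-0.29  -0.017  0.657]  final axes [-0.29  -0.017  0.657]
t 2.0 pos [0.501  0.2178 0.2914] psi -2.75 grip 0.0857 F [ 0.2 -0.5 -0.1]
 rot units [ 0.002 -0.001  0.01 ]  shift cur axes [-0.29  -0.017  1.085]  final axes [-0.29  -0.017  1.085]
```

```bash
python3 -m crank '-0.145 -0.0085 0.1 0 0 0 100;-0.145 -0.0085 0.1 0 0 0 100;0 0 0.15 0 0 0 100;0 0 0.15 0 0 0 100;0 0 0.15 0 0 0 100;0 0 0 0 0 0 100;0 0 0 0 0 0 100'
python3 - <<'E'
from h import *
t=sw(-45.7,43.4)
plan([*t,.0745],-2.8)
im,d,W,c=cloud("wrist")
cv2.imwrite("pics/c2.png",im[:,:,::-1])
E
```

```text
t: 2.58
ee_pos: [0.5581, 0.2119, 0.1611]
tcp_rot: [-0.001, 0.024, 1.0, -0.0]
force: [0.2, -0.5, 0.5]
grip_width: 0.0855
t 2.58 pos [0.5581 0.2119 0.1611] psi -2.7 grip 0.0855 F [ 0.2 -0.5  0.5]
 rot units [-0.007 -0.027  0.021]  shift cur axes [-0.005 -0.001  0.433]  final axes [-0.004 -0.001  0.433]
```

View pics/c2.png

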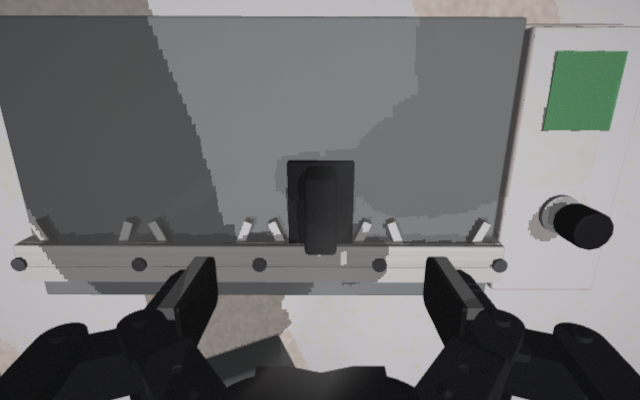

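The wedge (u 305–338) sits centred between the fingers, so I'll descend and grip.

```bash
python3 -m crank '0 0 0.14 0 0 0 100;0 0 0.14 0 0 0 100;0 0 0.1 0 0 0 100;0 0 0.05 0 0 0 100;0 0 0 0 0 0 100;0 0 0 0 0 0 0;0 0 0 0 0 0 0;0 0 0 0 0 0 0;0 0 0 0 0 0 0;0 0 0 0 0 0 0' 40; python3 -c "
from h import *
t=sw(-45.7,43.4)
plan([*t,.0745],-2.8)"
```

```text
t: 3.47
ee_pos: [0.5598, 0.2112, 0.0761]
tcp_rot: [0.001, 0.024, 1.0, 0.0]
force: [0.5, 0.0, 0.3]
grip_width: 0.0256
t 3.47 pos [0.5598 0.2112 0.0761] psi -2.79 grip 0.0256 F [0.5 0.  0.3]
 rot units [0.004 0.014 0.002]  shift cur axes [0.005 0.002 0.008]  final axes [0.005 0.002 0.008]
```

```bash
python3 -m crank '0 0 0 0 0 0 0;0 0 0 0 0 0 0;0 0 0 0 0 0 0;0 0 0 0 0 0 0' 40; python3 -m crank '0.04 0 0 0 0 0 0;0.05 0 0 0 0 0 0;0.05 0 0 0 0 0 0;0.05 0 0 0 0 0 0;0.04 0 0 0 0 0 0;0 0 0 0 0 0 0'
python3 - <<'E'
from h import *
im,d,W,c=cloud("wrist")
cv2.imwrite("pics/c3.png",im[:,:,::-1])
plan([.45,-.32,.2],-2.8)
E
```

```text
t: 3.8
ee_pos: [0.5598, 0.2111, 0.0761]
tcp_rot: [0.001, 0.024, 1.0, 0.0]
force: [-0.8, 0.4, 6.1]
grip_width: 0.0197
t: 4.3
ee_pos: [0.5122, 0.2135, 0.076]
tcp_rot: [0.0, 0.024, 1.0, 0.0]
force: [-4.5, 0.1, 11.0]
grip_width: 0.0192
t 4.35 pos [0.5122 0.2135 0.076 ] psi -2.76 grip 0.0193 F [-5.   0.  11.9]
 rot units [ 0.004 -0.004  0.008]  shift cur axes [ 0.182 -2.679 -0.621]  final axes [ 0.18 -2.68 -0.62]
```

View pics/c3.png

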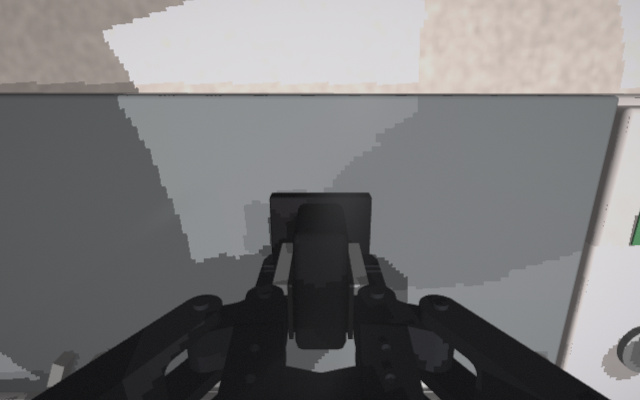

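```bash
python3 -m crank '0 0 -0.1 0 0 0 0;0 0 -0.15 0 0 0 0;0 0 -0.18 0 0 0 0;0 0 -0.15 0 0 0 0;0.0215 -0.1 0 0 0 0 0;0.0215 -0.16 0 0 0 0 0;0.0215 -0.18 0 0 0 0 0;0.0215 -0.18 0 0 0 0 0;0.0215 -0.18 0 0 0 0 0;0.0215 -0.18 0 0 0 0 0';python3 -m crank '0.0215 -0.18 0 0 0 0 0;0.0215 -0.18 0 0 0 0 0;0.0215 -0.18 0 0 0 0 0;0.0215 -0.18 0 0 0 0 0;0.0215 -0.18 0 0 0 0 0;0.0215 -0.18 0 0 0 0 0;0.0215 -0.18 0 0 0 0 0;0.0215 -0.18 0 0 0 0 0;0.0215 -0.18 0 0 0 0 0;0 -0.1 0 0 0 0 0'
python3 - <<'E'
from h import *
plan([.42,-.35,.018],-2.8)
im,d,W,c=cloud("top")
cv2.imwrite("pics/c4.png",im[:,:,::-1])
E
```

```text
t: 5.18
ee_pos: [0.4766, 0.0177, 0.1907]
tcp_rot: [-0.001, 0.024, 1.0, 0.0]
force: [1.8, -0.0, -2.2]
grip_width: 0.0195
t: 6.02
ee_pos: [0.4212, -0.3255, 0.1905]
tcp_rot: [-0.001, 0.025, 1.0, 0.0]
force: [0.6, 0.7, -1.5]
grip_width: 0.0195
t 6.02 pos [ 0.4212 -0.3255  0.1905] psi -2.9 grip 0.0195 F [ 0.6  0.7 -1.5]
 rot units [ 0.007 -0.018 -0.021]  shift cur axes [-0.002 -0.123  0.862]  final axes [ 0.    -0.123  0.862]
```

View pics/c4.png

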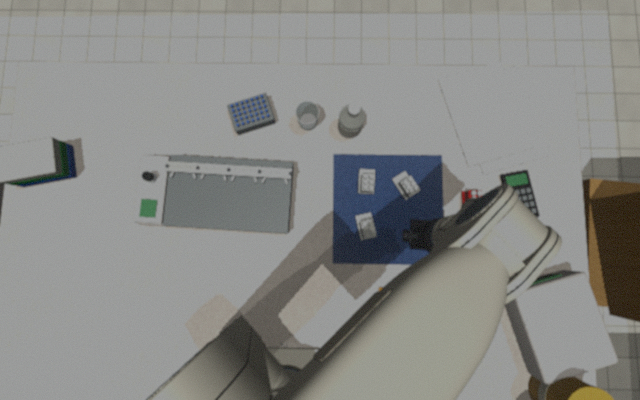

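```bash
python3 -m crank '0 -0.06 0.02 0 0 0 0;0 -0.06 0.1 0 0 0 0;0 0 0.15 0 0 0 0;0 0 0.18 0 0 0 0;0 0 0.18 0 0 0 0;0 0 0.13 0 0 0 0;0 0 0.06 0 0 0 0;0 0 0.02 0 0 0 0;0 0 0 0 0 0 0;0 0 0 0 0 0 0'; python3 -c "
from h import *
plan([.42,-.35,.018],-2.8)"
```

```text
t: 6.9
ee_pos: [0.4219, -0.3467, 0.0238]
tcp_rot: [0.0, 0.024, 1.0, -0.0]
force: [0.3, 0.9, -1.6]
grip_width: 0.0192
t 6.9 pos [ 0.4219 -0.3467  0.0238] psi -2.76 grip 0.0192 F [ 0.3  0.9 -1.6]
 rot units [-0.002  0.003  0.008]  shift cur axes [ 0.009 -0.017  0.029]  final axes [ 0.009 -0.017  0.029]
```

```bash
python3 -m crank '0 0 0.015 0 0 0 0;0 0 0.01 0 0 0 0;0 0 0.005 0 0 0 0;0 0 0 0 0 0 0;0 0 0 0 0 0 0'; python3 -m crank '0 0 0.005 0 0 0 0;0 0 0 0 0 0 0;0 0 0 0 0 0 0'
```

```text
t: 7.32
ee_pos: [0.4217, -0.347, 0.0176]
tcp_rot: [0.0, 0.024, 1.0, -0.0]
force: [0.6, 0.4, -2.4]
grip_width: 0.0193
t: 7.57
ee_pos: [0.4216, -0.3469, 0.0163]
tcp_rot: [0.0, 0.024, 1.0, -0.0]
force: [0.3, -0.1, -1.4]
grip_width: 0.0192
```

```bash
python3 -m crank '0 0 0.007 0 0 0 0;0 0 0 0 0 0 0;0 0 0 0 0 0 0'; python3 -m crank '0 0 0.007 0 0 0 0;0 0 0 0 0 0 0;0 0 0 0 0 0 0'
```

```text
t: 7.82
ee_pos: [0.4217, -0.347, 0.016]
tcp_rot: [0.0, 0.024, 1.0, -0.0]
force: [-2.8, 2.1, 12.3]
grip_width: 0.0194
t: 8.07
ee_pos: [0.4217, -0.347, 0.016]
tcp_rot: [0.001, 0.024, 1.0, -0.001]
force: [-8.2, 6.3, 27.9]
grip_width: 0.0196
```

```bash
python3 -m crank '0 0 -0.012 0 0 0 0;0 0 0 0 0 0 0;0 0 0 0 0 0 70;0 0 0 0 0 0 70;0 0 0 0 0 0 70;0 0 0 0 0 0 70;0 0 0 0 0 0 70;0 0 0 0 0 0 70'; python3 -m crank '0 0 -0.1 0 0 0 70;0 0 -0.15 0 0 0 70;0 0 -0.18 0 0 0 80;0 0 -0.18 0 0 0 80;0 0 -0.18 0 0 0 80;0 0 -0.18 0 0 0 80;0 0 -0.18 0 0 0 80;0 0 0 0 0 0 80';python3 - <<'E'
from h import *
im,d,W,c=cloud("wrist")
cv2.imwrite("pics/c5.png",im[:,:,::-1])
plan([.45,-.22,.3],13.2)
E
```

```text
t: 8.73
ee_pos: [0.4216, -0.3469, 0.0157]
tcp_rot: [-0.0, 0.024, 1.0, 0.0]
force: [-0.3, 1.0, -0.0]
grip_width: 0.0601
t: 9.4
ee_pos: [0.423, -0.3483, 0.2529]
tcp_rot: [0.003, 0.024, 1.0, -0.004]
force: [-0.6, -0.7, -0.7]
grip_width: 0.0681
t 9.45 pos [ 0.4226 -0.3479  0.2496] psi -2.79 grip 0.0681 F [ 0.3 -0.6 -0.4]
 rot units [-0.063  0.047 -3.197]  shift cur axes [-0.107  0.644 -0.254]  final axes [-0.279  0.591 -0.252]
```

View pics/c5.png

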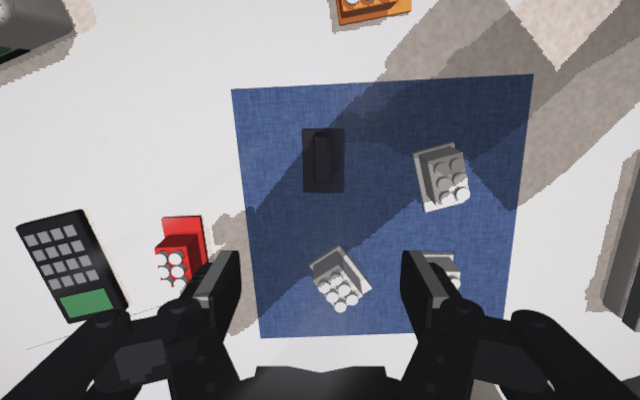

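The wedge stands upright on the pad at (323,160). Blocks show at (440,178), (340,280) and partly at (440,270), and red is outside the pad. Next I'll measure the blocks from this view.

```bash
cat >> h.py <<'E'
def blocks(n="wrist",zref=True):
    im,d,W,c=cloud(n)
    w=W.reshape(-1,3); pix=np.mgrid[0:400,0:640].reshape(2,-1).T
    hsv=cv2.cvtColor(im,cv2.COLOR_RGB2HSV).reshape(-1,3)
    m=(w[:,0]>.3)&(w[:,0]<.72)&(w[:,1]>-.47)&(w[:,1]<-.1)&(w[:,2]>.047)&(w[:,2]<.064)&(hsv[:,1]<90)&(d.ravel()>0)
    mask=(m.reshape(400,640)*255).astype(np.uint8); mask=cv2.morphologyEx(mask,cv2.MORPH_CLOSE,np.ones((7,7)))
    k,l,st,_=cv2.connectedComponentsWithStats(mask)
    for j in range(1,k):
        if st[j,4]<60: continue
        s=w[(l.ravel()==j)&m]; 
        r=cv2.minAreaRect((s[:,:2]*1000).astype(np.float32)); a,(L,H)=r[2],r[1]
        yaw=a if L>H else a-90
        print(n,'pix',st[j,:4],len(s),'z',np.median(s[:,2]).round(4),'c',np.round(r[0],1),'LxH',np.round([max(L,H),min(L,H)],1),'yaw',round(yaw,1))
    return im,d,W,c
E
python3 -c "
from h import *
blocks(); blocks('top')"
```

```text
wrist pix [433 159  38  48] 1075 z 0.0543 c [ 446.6 -220.1] LxH [45.  29.8] yaw 13.6
wrist pix [317 274  41  41] 836 z 0.0545 c [ 568.6 -337.3] LxH [44.8 29.8] yaw 33.5
wrist pix [451 278  10  12] 66 z 0.0545 c [ 559.6 -207.8] LxH [13.5  5.8] yaw 33.9
wrist pix [470 389  29  11] 240 z 0.0544 c [ 715.2 -165.1] LxH [35.8  6. ] yaw 83.8
top pix [363 174  11  16] 126 z 0.0538 c [ 576.1 -218.7] LxH [43.8 28.2] yaw -0.3
top pix [403 177  16  18] 132 z 0.0537 c [ 566.  -336.8] LxH [44.7 30.8] yaw 34.6
top pix [361 220  15  18] 131 z 0.0538 c [ 444.7 -218.8] LxH [44.4 30.7] yaw 14.4
```

```bash
python3 -m crank '0 0.1 0 0 0 -0.8 85;0 0.13 0 0 0 -0.8 85;0 0.13 0 0 0 -0.8 85;0 0.13 0 0 0 -0.8 85;0 0 0 0 0 0 85;0 0 0 0 0 0 85'; python3 -c "
from h import *
plan([.446,-.220,.017],13.8); blocks()"
```

```text
t: 10.05
ee_pos: [0.4151, -0.2481, 0.2449]
tcp_rot: [-0.001, -0.116, 0.993, 0.001]
force: [0.1, -0.6, -0.5]
grip_width: 0.0726
t 10.05 pos [ 0.4151 -0.2481  0.2449] psi 13.28 grip 0.0726 F [ 0.1 -0.6 -0.5]
 rot units [ 0.016 -0.012 -0.105]  shift cur axes [-0.184  0.1    1.14 ]  final axes [-0.183  0.1    1.14 ]
wrist pix [326 182  31  44] 980 z 0.0545 c [ 446.7 -219.9] LxH [45.1 29.4] yaw 13.6
wrist pix [295 293  34  40] 822 z 0.0544 c [ 576.8 -219.6] LxH [44.9 29.3] yaw -2.9
```

```bash
python3 -m crank '-0.095 0.05 0.1 0 0 -0.07 85;-0.092 0.05 0.15 0 0 0 85;0 0 0.18 0 0 0 85;0 0 0.18 0 0 0 85;0 0 0.18 0 0 0 85;0 0 0.15 0 0 0 85;0 0 0.12 0 0 0 85;0 0 0.05 0 0 0 85;0 0 0 0 0 0 85;0 0 0 0 0 0 85'; python3 -c "
from h import *
plan([.4467,-.220,.017],13.7); s=bot.read_state(); im,d=bot.capture('wrist'); cv2.imwrite('pics/d1.png',im[:,:,::-1])"
```

```text
t: 10.93
ee_pos: [0.4469, -0.2217, 0.023]
tcp_rot: [-0.001, -0.117, 0.993, 0.001]
force: [-0.1, 0.7, 1.3]
grip_width: 0.0723
t 10.93 pos [ 0.4469 -0.2217  0.023 ] psi 13.48 grip 0.0723 F [-0.1  0.7  1.3]
 rot units [ 0.018 -0.017 -0.045]  shift cur axes [-0.001  0.009  0.03 ]  final axes [-0.001  0.009  0.03 ]
```

View pics/d1.png

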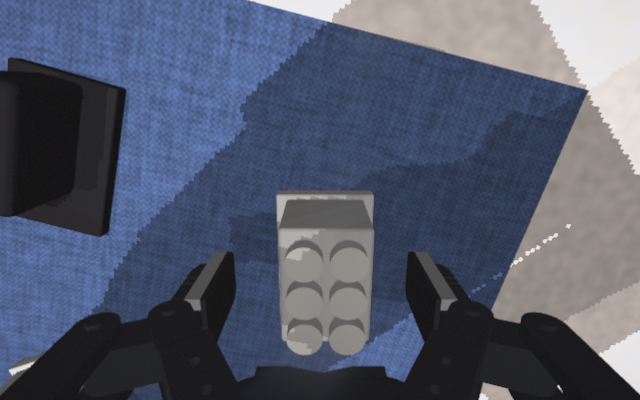

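```bash
python3 -m crank '0 0.005 0.02 0 0 0 85;0 0 0 0 0 0 85;0 0 0 0 0 0 0;0 0 0 0 0 0 0;0 0 0 0 0 0 0;0 0 0 0 0 0 0;0 0 0 0 0 0 0;0 0 0 0 0 0 0;0 0 0 0 0 0 0;0 0 0 0 0 0 0' 60; python3 -m crank '0 0 -0.05 0 0 0 0;0 0 -0.1 0 0 0 0;0 0 -0.15 0 0 0 0;0 0 -0.18 0 0 0 0;0 0 -0.18 0 0 0 0;0 0 -0.1 0 0 0 0;0 0 0 0 0 0 0'
python3 - <<'E'
from h import *
t=sw(-45-45,-127); print(t)
plan([*t,.14],-2.8)
im,d=bot.capture('wrist'); cv2.imwrite('pics/d2.png',im[:,:,::-1])
E
```

```text
t: 11.82
ee_pos: [0.4473, -0.2204, 0.0205]
tcp_rot: [0.0, -0.118, 0.993, -0.0]
force: [-2.2, 0.6, 6.8]
grip_width: 0.0346
t: 12.4
ee_pos: [0.4485, -0.2212, 0.1761]
tcp_rot: [0.002, -0.118, 0.993, -0.002]
force: [-0.1, -0.1, -3.5]
grip_width: 0.0346
[0.50630353 0.0436481 ]
t 12.4 pos [ 0.4485 -0.2212  0.1761] psi 13.57 grip 0.0346 F [-0.1 -0.1 -3.5]
 rot units [-0.051  0.058  3.274]  shift cur axes [-0.591  1.22   0.177]  final axes [-0.224  1.337  0.181]
```

View pics/d2.png

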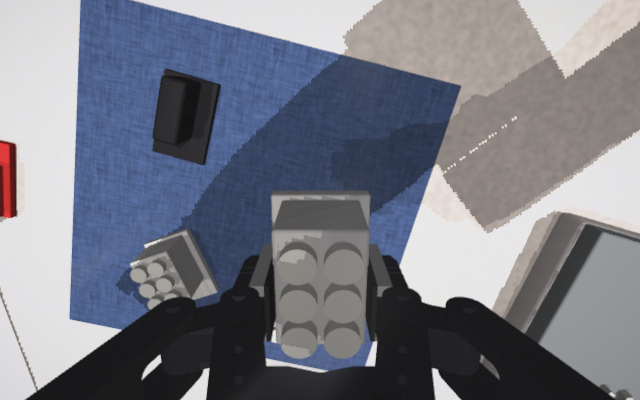

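```bash
python3 -m crank '0 0 0 0 0 0.82 0;0 0 0 0 0 0.82 0;0 0 0 0 0 0.82 0;0 0 0 0 0 0.81 0;-0.025 0.15 0 0 0 0 0;-0.025 0.17 0 0 0 0 0;-0.03 0.17 0 0 0 0 0;-0.03 0.17 0 0 0 0 0;-0.03 0.17 0 0 0 0 0;-0.03 0.17 0 0 0 0 0';python3 -m crank '-0.03 0.17 0 0 0 0 0;-0.024 0.167 0 0 0 0 0;0 0 0 0 0 0 0;0 0 0 0 0 0 0'
python3 - <<'E'
from h import *
t=sw(-45-45,-127)
plan([*t,.0825],-2.8)
im,d=bot.capture('wrist'); cv2.imwrite('pics/d3.png',im[:,:,::-1])
E
```

```text
t: 13.28
ee_pos: [0.4898, -0.0204, 0.1698]
tcp_rot: [-0.002, 0.024, 1.0, 0.0]
force: [0.1, 0.7, -3.7]
grip_width: 0.0352
t: 13.62
ee_pos: [0.5039, 0.0465, 0.1697]
tcp_rot: [-0.002, 0.023, 1.0, 0.0]
force: [0.3, -0.6, -4.4]
grip_width: 0.0352
t 13.62 pos [0.5039 0.0465 0.1697] psi -2.58 grip 0.0352 F [ 0.3 -0.6 -4.4]
 rot units [ 0.001 -0.041  0.043]  shift cur axes [-0.014 -0.014  0.436]  final axes [-0.013 -0.014  0.436]
```

View pics/d3.png

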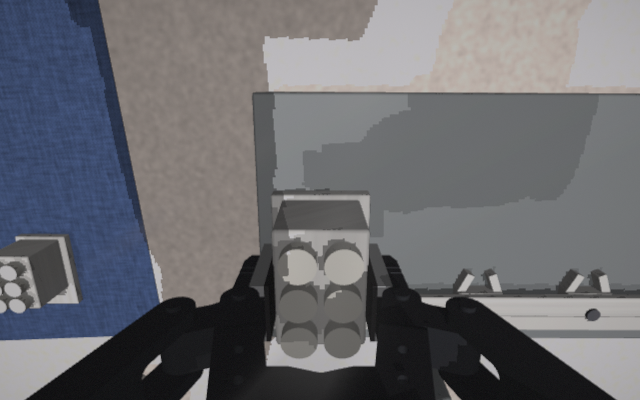

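```bash
python3 -m crank '-0.013 -0.014 0 0 0 0.04 0;0 0 0.1 0 0 0 0;0 0 0.12 0 0 0 0;0 0 0.12 0 0 0 0;0 0 0.07 0 0 0 0;0 0 0.02 0 0 0 0;0 0 0 0 0 0 0;0 0 0 0 0 0 0'
python3 - <<'E'
from h import *
t=sw(-45-45,-127)
plan([*t,.0825],-2.8)
im,d=bot.capture('wrist'); cv2.imwrite('pics/d4.png',im[:,:,::-1])
im,d=bot.capture('scene'); cv2.imwrite('pics/d4s.png',cv2.resize(im[190:330,290:490,::-1],None,fx=4,fy=4))
E
```

```text
t: 14.33
ee_pos: [0.5077, 0.0409, 0.0864]
tcp_rot: [0.0, 0.027, 1.0, -0.0]
force: [-0.6, 0.7, -3.2]
grip_width: 0.0351
t 14.33 pos [0.5077 0.0409 0.0864] psi -3.07 grip 0.0351 F [-0.6  0.7 -3.2]
 rot units [-0.001  0.004 -0.054]  shift cur axes [0.008 0.014 0.019]  final axes [0.007 0.014 0.019]
```

View pics/d4s.png

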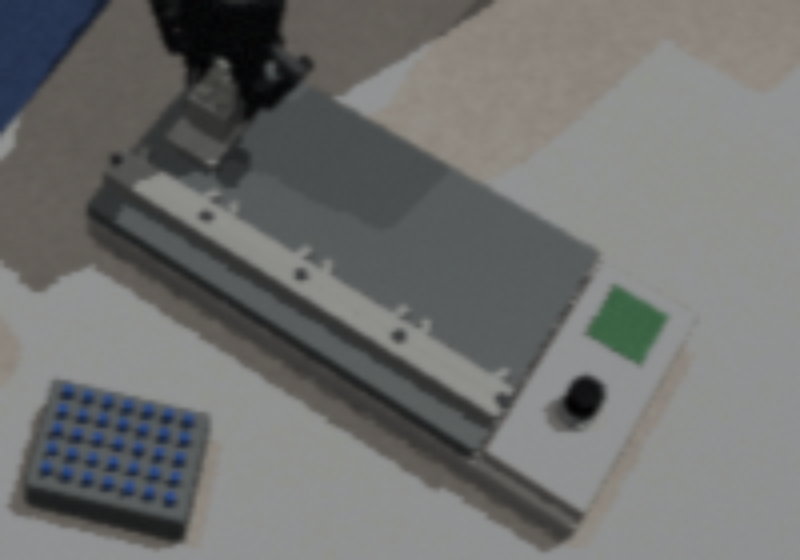

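```bash
python3 -m crank '0.005 0.011 0.012 0 0 -0.03 0;0 0 0 0 0 0 0;0 0 0 0 0 0 0;0 0 0 0 0 0 0'
python3 - <<'E'
from h import *
t=sw(-45-45,-127)
plan([*t,.0825],-2.8);plan([*t,.0825],-2.8)
E
python3 -m crank '0 0 0 0 0 0 0;0 0 0 0 0 0 0'
```

```text
t: 14.77
ee_pos: [0.5065, 0.0441, 0.0838]
tcp_rot: [0.0, 0.025, 1.0, -0.0]
force: [0.1, -0.5, -3.9]
grip_width: 0.0352
t 14.77 pos [0.5065 0.0441 0.0838] psi -2.83 grip 0.0352 F [ 0.1 -0.5 -3.9]
 rot units [-0.001  0.005 -0.005]  shift cur axes [ 0.001 -0.002  0.006]  final axes [ 0.001 -0.002  0.006]
t 14.77 pos [0.5065 0.0441 0.0838] psi -2.83 grip 0.0352 F [ 0.1 -0.5 -3.9]
 rot units [-0.001  0.005 -0.005]  shift cur axes [ 0.001 -0.002  0.006]  final axes [ 0.001 -0.002  0.006]
t: 14.93
ee_pos: [0.5064, 0.044, 0.0836]
tcp_rot: [0.0, 0.025, 1.0, -0.0]
force: [0.8, 0.9, -4.5]
grip_width: 0.0347
```

```bash
python3 -m crank '0 0 0.012 0 0 0 0;0 0 0 0 0 0 0;0 0 0 0 0 0 0'; python3 -m crank '0 0 0.006 0 0 0 0;0 0 0 0 0 0 0;0 0 0 0 0 0 0'
```

```text
t: 15.18
ee_pos: [0.5063, 0.044, 0.0809]
tcp_rot: [-0.0, 0.025, 1.0, 0.0]
force: [-0.3, -0.3, -4.6]
grip_width: 0.0349
t: 15.43
ee_pos: [0.5064, 0.0439, 0.0805]
tcp_rot: [0.0, 0.025, 1.0, -0.0]
force: [-3.6, 0.2, 5.8]
grip_width: 0.0351
```

```bash
python3 -m crank '0 0 -0.006 0 0 0 0;-0.04 0 0 0 0 0 0;-0.04 0 0 0 0 0 0;-0.04 0 0 0 0 0 0;-0.03 0 0 0 0 0 0;-0.02 0 0 0 0 0 0;-0.02 0 0 0 0 0 0;0 0 0 0 0 0 0;0 0 0 0 0 0 0'
python3 - <<'E'
from h import *
t=sw(-45,-127)
plan([*t,.0805],-2.8)
im,d=bot.capture('wrist'); cv2.imwrite('pics/d5.png',im[:,:,::-1])
E
```

```text
t: 16.18
ee_pos: [0.5443, 0.0421, 0.0808]
tcp_rot: [-0.0, 0.025, 1.0, 0.0]
force: [-1.0, 0.4, -4.0]
grip_width: 0.0349
t 16.18 pos [0.5443 0.0421 0.0808] psi -2.84 grip 0.0349 F [-1.   0.4 -4. ]
 rot units [ 0.    -0.006 -0.008]  shift cur axes [-0.035 -0.001  0.002]  final axes [-0.035 -0.001  0.002]
```

View pics/d5.png

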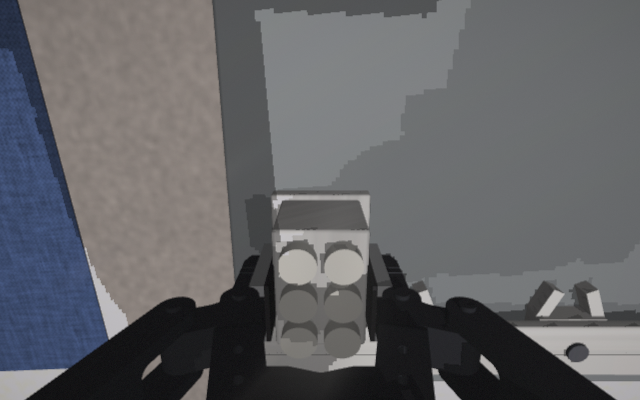

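```bash
python3 -m crank '-0.015 0 0 0 0 0 0;-0.01 0 0 0 0 0 0;0 0 0 0 0 0 0;0 0 0 0 0 0 0'; python3 -m crank '-0.01 0 0 0 0 0 0;0 0 0 0 0 0 0;0 0 0 0 0 0 0'; python3 -m crank '-0.007 0 0 0 0 0 0;0 0 0 0 0 0 0;0 0 0 0 0 0 0'
```

```text
t: 16.57
ee_pos: [0.5494, 0.0418, 0.0811]
tcp_rot: [0.0, 0.025, 1.0, -0.0]
force: [-0.1, 0.3, -3.7]
grip_width: 0.0351
t: 16.82
ee_pos: [0.5514, 0.0417, 0.0811]
tcp_rot: [0.0, 0.025, 1.0, -0.0]
force: [0.3, -0.1, -4.3]
grip_width: 0.0348
t: 17.07
ee_pos: [0.5528, 0.0417, 0.0811]
tcp_rot: [0.0, 0.025, 1.0, 0.0]
force: [0.4, -0.0, -3.8]
grip_width: 0.0349
```

```bash
for i in 1; do :; done; python3 -m crank '-0.006 0 0 0 0 0 0;0 0 0 0 0 0 0;0 0 0 0 0 0 0'; python3 -m crank '-0.006 0 0 0 0 0 0;0 0 0 0 0 0 0;0 0 0 0 0 0 0'
```

```text
t: 17.32
ee_pos: [0.5528, 0.0417, 0.0809]
tcp_rot: [-0.001, 0.025, 1.0, -0.0]
force: [-5.0, -0.8, -2.2]
grip_width: 0.0351
t: 17.57
ee_pos: [0.5529, 0.0417, 0.0808]
tcp_rot: [-0.002, 0.025, 1.0, -0.0]
force: [-9.7, 0.4, 1.8]
grip_width: 0.0345
```

```bash
python3 -m crank '0 0 0.007 0 0 0 0;0 0 0 0 0 0 0;-0.006 0 0 0 0 0 0;0 0 0 0 0 0 0;0 0 0 0 0 0 0'; python3 -m crank '0 0 0 0 0 0 48;0 0 0 0 0 0 48;0 0 0 0 0 0 60;0 0 0 0 0 0 60;0 0 0 0 0 0 60;0 0 0 0 0 0 60'; python3 -m crank '0 0 -0.1 0 0 0 60;0 0 -0.15 0 0 0 60;0 0 -0.18 0 0 0 60;0 0 -0.18 0 0 0 60;0.1 0 -0.1 0 0 0 60;0.1 0 -0.1 0 0 0 60;0.1 0 0 0 0 0 60;0 0 0 0 0 0 60;0 0 0 0 0 0 60'
cat >> h.py <<'E'
def seated(n="wrist"):
    im,d,W,c=cloud(n); w=W.reshape(-1,3); q=np.c_[(w[:,:2]-SO)@SX,(w[:,:2]-SO)@SY,w[:,2]]*1000
    for i,y in enumerate((-127,-42,43,128)):
        s=q[(abs(q[:,1]-y)<35)&(abs(q[:,0]+45)<60)&(q[:,2]>108)&(q[:,2]<122)&(d.ravel()>0)]
        ft=q[(abs(q[:,1]-y)<22)&(q[:,0]<-60)&(q[:,0]>-110)&(q[:,2]>64.5)&(q[:,2]<71)]
        if len(s)>50:
            r=cv2.minAreaRect(s[:,:2].astype(np.float32)); print('pocket',i+1,len(s),'caps',np.round(r[0],1),np.round(r[1],1),round(r[2],1),'z',np.median(s[:,2]).round(1),'foot rear x',np.percentile(ft[:,0],2).round(1) if len(ft)>10 else None)
    return im
E
python3 - <<'E'
from h import *
plan([.575,-.22,.2],-2)
im=seated(); seated('top')
cv2.imwrite('pics/d6.png',im[:,:,::-1])
E
```

```text
t: 17.98
ee_pos: [0.5529, 0.0417, 0.0806]
tcp_rot: [-0.003, 0.025, 1.0, -0.0]
force: [-21.0, 0.4, 17.5]
grip_width: 0.035
t: 18.48
ee_pos: [0.5566, 0.0415, 0.0796]
tcp_rot: [0.0, 0.025, 1.0, -0.0]
force: [0.1, 0.1, -1.0]
grip_width: 0.0512
t: 19.23
ee_pos: [0.4961, 0.0445, 0.2423]
tcp_rot: [0.001, 0.025, 1.0, -0.0]
force: [0.7, -0.1, 0.7]
grip_width: 0.0511
t 19.23 pos [0.4961 0.0445 0.2423] psi -2.83 grip 0.0511 F [ 0.7 -0.1  0.7]
 rot units [-0.001  0.016 -0.167]  shift cur axes [-0.459 -1.301  0.212]  final axes [-0.44  -1.308  0.211]
pocket 1 1385 caps [ -43.7 -126.7] [45.4 29.4] 0.5 z 114.5 foot rear x -71.0
pocket 1 83 caps [ -45.2 -127.6] [43.  26.7] 4.4 z 114.3 foot rear x None
```

View pics/d6.png

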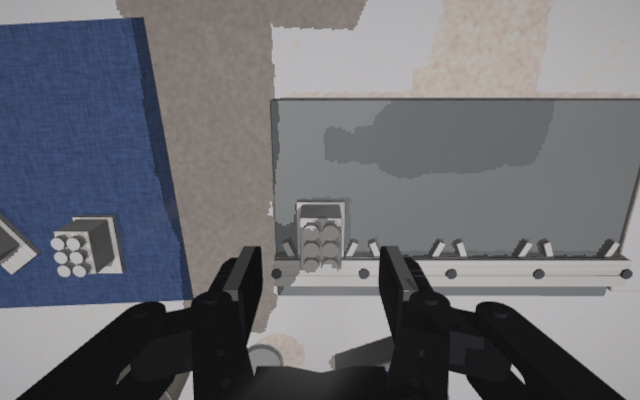

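Block 1 is seated: its toe is at about +1.3 mm, and the lip edge puts the end wall at +1.2 mm. On to the next block.

```bash
python3 -m crank '0 -0.15 0 0 0 0 85;0 -0.18 0 0 0 0 85;-0.03 -0.18 0 0 0 0 85;-0.03 -0.18 0 0 0 0 85;-0.03 -0.18 0 0 0 0 85;-0.03 -0.18 0 0 0 0 85;-0.05 -0.18 0 0 0 0 85;-0.05 -0.08 0 0 0 0 85;0 0 0 0 0 0 85;0 0 0 0 0 0 85'
python3 - <<'E'
from h import *
im,_,_,_=blocks()
cv2.imwrite('pics/e1.png',im[:,:,::-1])
plan([.5768,-.2197,.020],-2)
E
```

```text
t: 20.17
ee_pos: [0.5278, -0.2206, 0.24]
tcp_rot: [-0.001, 0.026, 1.0, 0.001]
force: [-0.4, 1.3, 0.0]
grip_width: 0.0727
wrist pix [181 191  48  47] 1057 z 0.0545 c [ 569.4 -337. ] LxH [45.3 30.3] yaw 33.5
wrist pix [309 195  31  44] 982 z 0.0545 c [ 577.1 -219.6] LxH [44.5 29.4] yaw -2.9
wrist pix [355 327  42  16] 389 z 0.0557 c [ 716.1 -169.8] LxH [44.4  7.6] yaw 89.9
t 20.22 pos [ 0.5275 -0.2196  0.2405] psi -2.88 grip 0.0727 F [-0.1  0.8  0.1]
 rot units [ 0.014 -0.021 -0.176]  shift cur axes [-0.248  0.01   1.102]  final axes [-0.246  0.008  1.102]
```

View pics/e1.png

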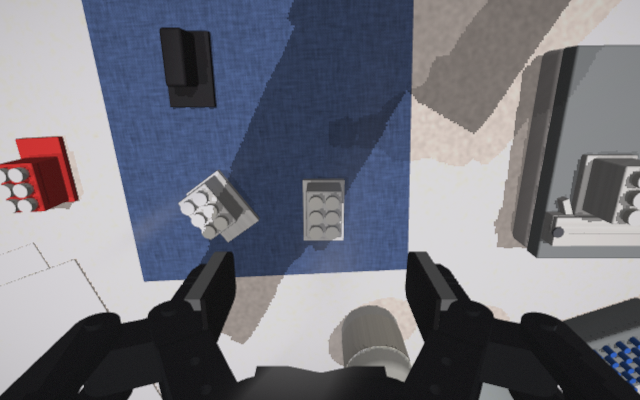

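Run:
```python
from h import *
for n in('top','scene'):
    im,d,W,c=cloud(n); w=W.reshape(-1,3)
    for nm,y0,y1 in(('bottle',-.3,-.12),('beaker',-.12,.0)):
        s=w[(w[:,0]>.6)&(w[:,0]<.85)&(w[:,1]>y0)&(w[:,1]<y1)&(w[:,2]>.03)&(w[:,2]<.18)]
        print(n,nm,len(s),np.percentile(s,[2,50,98],axis=0).round(3).tolist())
```

```text
top bottle 707 [[0.712, -0.199, 0.037], [0.733, -0.165, 0.11], [0.767, -0.135, 0.161]]
top beaker 405 [[0.61, -0.077, 0.031], [0.774, -0.043, 0.067], [0.795, -0.003, 0.087]]
scene bottle 719 [[0.602, -0.21, 0.033], [0.762, -0.152, 0.104], [0.786, -0.131, 0.161]]
scene beaker 430 [[0.62, -0.074, 0.032], [0.761, -0.045, 0.064], [0.798, -0.002, 0.087]]
```

```bash
python3 -m crank '-0.12 0.004 0.1 0 0 0 85;-0.124 0.004 0.12 0 0 0 85;0 0 0.18 0 0 0 85;0 0 0.18 0 0 0 85;0 0 0.18 0 0 0 85;0 0 0.15 0 0 0 85;0 0 0.12 0 0 0 85;0 0 0.05 0 0 0 85;0 0 0.01 0 0 0 85;0 0 0 0 0 0 85'; python3 -c "
from h import *
plan([.5771,-.2196,.0205],-2.8)"
```

```text
t: 21.15
ee_pos: [0.5765, -0.2197, 0.0242]
tcp_rot: [0.0, 0.024, 1.0, -0.0]
force: [0.8, 1.0, 0.1]
grip_width: 0.0728
t 21.15 pos [ 0.5765 -0.2197  0.0242] psi -2.79 grip 0.0728 F [0.8 1.  0.1]
 rot units [-0.     0.002  0.002]  shift cur axes [-0.003  0.     0.019]  final axes [-0.003  0.     0.019]
```

```bash
python3 -m crank '-0.003 0 0.018 0 0 0 85;0 0 0 0 0 0 85;0 0 0 0 0 0 0;0 0 0 0 0 0 0;0 0 0 0 0 0 0;0 0 0 0 0 0 0;0 0 0 0 0 0 0;0 0 0 0 0 0 0;0 0 0 0 0 0 0;0 0 0 0 0 0 0' 60; python3 -m crank '0 0 -0.05 0 0 0 0;0 0 -0.1 0 0 0 0;0 0 -0.15 0 0 0 0;0 0 -0.18 0 0 0 0;0 0 -0.18 0 0 0 0;0 0 -0.15 0 0 0 0;0 0 0 0 0 0 0'
python3 - <<'E'
from h import *
t=sw(-90,-42.3); print(t)
plan([*t,.18],-2.8)
im,d=bot.capture('wrist'); cv2.imwrite('pics/e2.png',im[:,:,::-1])
E
```

```text
t: 21.98
ee_pos: [0.5772, -0.2205, 0.021]
tcp_rot: [0.001, 0.025, 1.0, -0.0]
force: [-1.2, 0.7, 5.7]
grip_width: 0.0348
t: 22.57
ee_pos: [0.5786, -0.2212, 0.1892]
tcp_rot: [0.004, 0.025, 1.0, -0.002]
force: [0.5, 1.0, -2.8]
grip_width: 0.0349
[0.5104411  0.12824698]
t 22.57 pos [ 0.5786 -0.2212  0.1892] psi -2.84 grip 0.0349 F [ 0.5  1.  -2.8]
 rot units [-0.047  0.097 -0.007]  shift cur axes [0.427 1.728 0.035]  final axes [0.426 1.728 0.046]
```

View pics/e2.png

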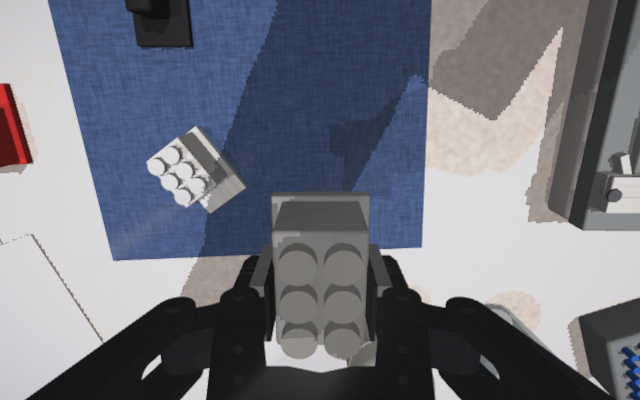

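```bash
python3 -m crank '0.06 0.1 0 0 0 0 0;0.06 0.17 0 0 0 0 0;0.06 0.18 0 0 0 0 0;0.06 0.18 0 0 0 0 0;0.06 0.18 0 0 0 0 0;0.05 0.18 0 0 0 0 0;0.04 0.18 0 0 0 0 0;0.037 0.18 0 0 0 0 0;0 0.18 0 0 0 0 0;0 0.18 0 0 0 0 0';python3 -m crank '0 0.018 0.1 0 0 0 0;0 0 0.15 0 0 0 0;0 0 0.12 0 0 0 0;0 0 0.08 0 0 0 0;0 0 0 0 0 0 0;0 0 0 0 0 0 0;0 0 0 0 0 0 0'
python3 - <<'E'
from h import *
t=sw(-90,-42.3)
plan([*t,.083],-2.8)
im,d=bot.capture('wrist'); cv2.imwrite('pics/e3.png',im[:,:,::-1])
E
```

```text
t: 23.45
ee_pos: [0.5069, 0.1272, 0.181]
tcp_rot: [-0.001, 0.025, 1.0, -0.0]
force: [1.9, -0.9, -4.0]
grip_width: 0.0352
t: 24.03
ee_pos: [0.5088, 0.1291, 0.0925]
tcp_rot: [0.0, 0.025, 1.0, 0.0]
force: [0.4, 0.0, -3.8]
grip_width: 0.035
t 24.03 pos [0.5088 0.1291 0.0925] psi -2.85 grip 0.035 F [ 0.4  0.  -3.8]
 rot units [ 0.     0.    -0.009]  shift cur axes [-0.008 -0.004  0.048]  final axes [-0.008 -0.004  0.048]
```

View pics/e3.png

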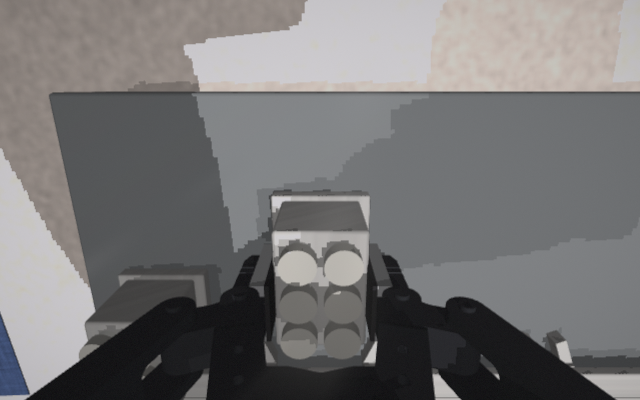

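```bash
python3 -m crank '-0.008 -0.004 0.03 0 0 0 0;0 0 0.022 0 0 0 0;0 0 0 0 0 0 0;0 0 0 0 0 0 0'; python3 -m crank '0 0 0.007 0 0 0 0;0 0 0 0 0 0 0;0 0 0 0 0 0 0'
```

```text
t: 24.42
ee_pos: [0.5101, 0.1282, 0.0816]
tcp_rot: [-0.0, 0.025, 1.0, -0.0]
force: [0.4, 0.3, -3.0]
grip_width: 0.0349
t: 24.67
ee_pos: [0.5103, 0.1283, 0.0809]
tcp_rot: [0.0, 0.025, 1.0, -0.0]
force: [-3.5, 0.1, 4.3]
grip_width: 0.0349
```

```bash
python3 -m crank '0 0 -0.006 0 0 0 0;-0.04 0 0 0 0 0 0;-0.04 0 0 0 0 0 0;-0.04 0 0 0 0 0 0;-0.03 0 0 0 0 0 0;-0.02 0 0 0 0 0 0;-0.02 0 0 0 0 0 0;-0.02 0 0 0 0 0 0;0 0 0 0 0 0 0;0 0 0 0 0 0 0'; python3 -c "
from h import *
plan([*sw(-43.7,-42.3),.081],-2.8)"
```

```text
t: 25.5
ee_pos: [0.5521, 0.1262, 0.0813]
tcp_rot: [-0.0, 0.025, 1.0, -0.0]
force: [-0.5, -0.4, -3.3]
grip_width: 0.0345
t 25.5 pos [0.5521 0.1262 0.0813] psi -2.84 grip 0.0345 F [-0.5 -0.4 -3.3]
 rot units [-0.    -0.004 -0.008]  shift cur axes [-0.023  0.     0.002]  final axes [-0.023  0.     0.002]
```

```bash
python3 -m crank '-0.015 0 0 0 0 0 0;0 0 0 0 0 0 0;0 0 0 0 0 0 0'; python3 -m crank '-0.007 0 0 0 0 0 0;0 0 0 0 0 0 0;0 0 0 0 0 0 0';python3 -m crank '-0.006 0 0 0 0 0 0;0 0 0 0 0 0 0;0 0 0 0 0 0 0'
```

```text
t: 25.75
ee_pos: [0.5551, 0.1261, 0.0816]
tcp_rot: [0.0, 0.025, 1.0, -0.0]
force: [0.0, 0.4, -2.9]
grip_width: 0.0349
t: 26.0
ee_pos: [0.5564, 0.126, 0.0815]
tcp_rot: [-0.0, 0.025, 1.0, 0.0]
force: [-0.4, 0.1, -2.1]
grip_width: 0.0347
t: 26.25
ee_pos: [0.5565, 0.126, 0.0813]
tcp_rot: [-0.001, 0.025, 1.0, -0.0]
force: [-5.8, 0.3, -1.4]
grip_width: 0.035
```

Contact at the expected spot. I'll press down, push and release as before.

```bash
python3 -m crank '-0.006 0 0.009 0 0 0 0;0 0 0 0 0 0 0;-0.006 0 0 0 0 0 0;0 0 0 0 0 0 0;0 0 0 0 0 0 0'; python3 -m crank '0 0 0 0 0 0 48;0 0 0 0 0 0 48;0 0 0 0 0 0 60;0 0 0 0 0 0 60;0 0 0 0 0 0 60;0 0 0 0 0 0 60'; python3 -m crank '0 0 -0.1 0 0 0 60;0 0 -0.15 0 0 0 60;0 0 -0.18 0 0 0 60;0 0 -0.18 0 0 0 60;0.1 0 -0.1 0 0 0 60;0.1 0 -0.1 0 0 0 60;0.1 0 0 0 0 0 60;0 0 0 0 0 0 60;0 0 0 0 0 0 60'
python3 - <<'E'
from h import *
im=seated(); blocks('top'); plan([.53,-.337,.24],33.5)
cv2.imwrite('pics/e4.png',im[:,:,::-1])
E
```

```text
t: 26.67
ee_pos: [0.5564, 0.126, 0.081]
tcp_rot: [-0.003, 0.025, 1.0, -0.0]
force: [-22.7, -0.2, 21.2]
grip_width: 0.0348
t: 27.17
ee_pos: [0.5603, 0.1258, 0.0796]
tcp_rot: [0.0, 0.025, 1.0, -0.0]
force: [-0.8, 0.0, 0.7]
grip_width: 0.0511
t: 27.92
ee_pos: [0.4999, 0.1289, 0.2423]
tcp_rot: [0.001, 0.025, 1.0, 0.0]
force: [0.0, -0.6, -0.1]
grip_width: 0.0515
pocket 1 1218 caps [ -43.7 -126.8] [30.1 45.1] 89.9 z 114.5 foot rear x -70.9
pocket 2 1366 caps [-84.2 -47.5] [41.9 29.3] 1.1 z 114.5 foot rear x -109.4
top pix [403 176  16  19] 133 z 0.054 c [ 568.1 -336.4] LxH [46.2 29.3] yaw 32.7
t 28.02 pos [0.5006 0.1287 0.2414] psi -2.84 grip 0.0512 F [-0.6  0.4  0.4]
 rot units [-1.000e-03 -1.000e-03 -7.269e+00]  shift cur axes [-0.262 -2.318  0.007]  final axes [ 1.163 -2.023  0.007]
```

View pics/e4.png

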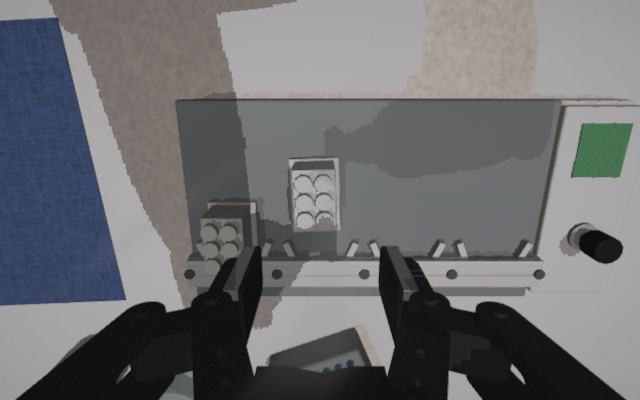

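After I let go, the block in pocket 2 was knocked back out of it. It is now at about (315,195) on the deck, standing and still straight. I'll regrip it.

```bash
sed -i 's/abs(q\[:,0\]+45)<60/abs(q[:,0]+65)<85/; s/q\[:,0\]>-110/q[:,0]>-150/' h.py; python3 -c "
from h import *
seated()
t=sw(-85,-47.5)
plan([*t,.0805],-2.8)"
```

```text
pocket 1 1235 caps [ -43.8 -126.7] [29.6 44.6] 89.7 z 114.5 foot rear x -70.9
pocket 2 1494 caps [-85.6 -47.7] [45.3 29.2] 1.6 z 114.5 foot rear x -113.1
t 28.07 pos [0.5007 0.1287 0.2411] psi -2.85 grip 0.0512 F [-0.1 -0.8  0.1]
 rot units [-0.002 -0.007 -0.01 ]  shift cur axes [-0.074 -0.026  0.803]  final axes [-0.074 -0.026  0.803]
```

```bash
python3 -m crank '-0.071 -0.026 0.05 0 0 -0.3 85;0 0 0.15 0 0 0 85;0 0 0.17 0 0 0 85;0 0 0.17 0 0 0 85;0 0 0.13 0 0 0 85;0 0 0.08 0 0 0 85;0 0 0.03 0 0 0 85;0 0 0 0 0 0 85;0 0 0 0 0 0 85'
python3 - <<'E'
from h import *
plan([*sw(-85.6,-47.7),.081],-1.2)
im,d=bot.capture('wrist'); cv2.imwrite('pics/f1.png',im[:,:,::-1])
E
```

```text
t: 28.82
ee_pos: [0.5147, 0.1229, 0.0859]
tcp_rot: [-0.0, 0.012, 1.0, 0.0]
force: [0.1, 0.0, 0.2]
grip_width: 0.0724
t 28.82 pos [0.5147 0.1229 0.0859] psi -1.34 grip 0.0724 F [0.1 0.  0.2]
 rot units [ 0.    -0.001 -0.029]  shift cur axes [ 0.001 -0.001  0.024]  final axes [ 0.001 -0.001  0.024]
```

View pics/f1.png

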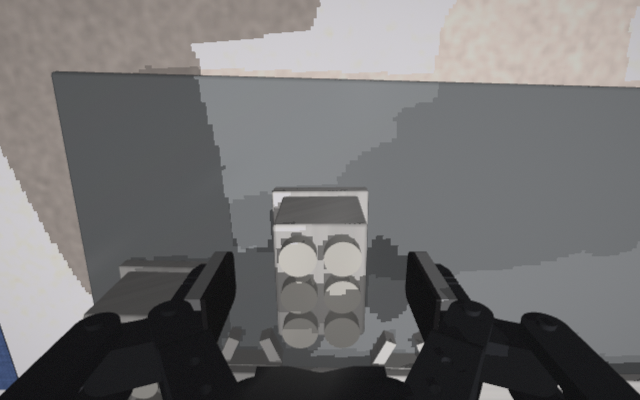

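Centred on the block. Close, lift 1 mm, realign and slide it in again.

```bash
python3 -m crank '0 0 0.022 0 0 0 85;0 0 0 0 0 0 85;0 0 0 0 0 0 0;0 0 0 0 0 0 0;0 0 0 0 0 0 0;0 0 0 0 0 0 0;0 0 0 0 0 0 0;0 0 0 0 0 0 0;0 0 0 0 0 0 0;0 0 0 0 0 0 0' 60; python3 -m crank '0 0 -0.015 0 0 0 0;0 0 0 0 0 0.3 0;0.05 0.025 0 0 0 0 0;0 0 0 0 0 0 0;0 0 0 0 0 0 0;0 0 0 0 0 0 0'
python3 - <<'E'
from h import *
plan([*sw(-95,-42.3),.081],-2.8)
E
```

```text
t: 29.7
ee_pos: [0.5144, 0.1229, 0.0819]
tcp_rot: [0.0, 0.012, 1.0, -0.0]
force: [-0.8, -0.2, 6.4]
grip_width: 0.0351
t: 30.2
ee_pos: [0.5042, 0.1285, 0.0842]
tcp_rot: [-0.0, 0.024, 1.0, -0.0]
force: [-0.5, 0.6, -3.2]
grip_width: 0.0345
t 30.2 pos [0.5042 0.1285 0.0842] psi -2.8 grip 0.0345 F [-0.5  0.6 -3.2]
 rot units [-0.001 -0.002  0.001]  shift cur axes [-0.006  0.     0.016]  final axes [-0.006  0.     0.016]
```

```bash
python3 -m crank '0 0 0.008 0 0 0 0;-0.04 0 0 0 0 0 0;-0.05 0 0 0 0 0 0;-0.05 0 0 0 0 0 0;-0.04 0 0 0 0 0 0;-0.03 0 0 0 0 0 0;-0.02 0 0 0 0 0 0;-0.01 0 0 0 0 0 0;0 0 0 0 0 0 0;0 0 0 0 0 0 0'; python3 -c "
from h import *
plan([*sw(-43.7,-42.3),.082],-2.8)"
```

```text
t: 31.03
ee_pos: [0.552, 0.126, 0.0825]
tcp_rot: [-0.0, 0.025, 1.0, -0.0]
force: [0.1, -0.5, -3.3]
grip_width: 0.0352
t 31.03 pos [0.552  0.126  0.0825] psi -2.83 grip 0.0352 F [ 0.1 -0.5 -3.3]
 rot units [-0.001 -0.007 -0.007]  shift cur axes [-0.023  0.001  0.003]  final axes [-0.023  0.001  0.003]
```

```bash
python3 -m crank '-0.018 0 0 0 0 0 0;0 0 0 0 0 0 0;0 0 0 0 0 0 0'; python3 -m crank '-0.007 0 0 0 0 0 0;0 0 0 0 0 0 0;0 0 0 0 0 0 0';python3 -m crank '-0.006 0 0 0 0 0 0;0 0 0 0 0 0 0;0 0 0 0 0 0 0'
```

```text
t: 31.28
ee_pos: [0.556, 0.1258, 0.0828]
tcp_rot: [0.0, 0.025, 1.0, 0.0]
force: [0.6, -0.4, -3.1]
grip_width: 0.0347
t: 31.53
ee_pos: [0.5566, 0.1258, 0.0826]
tcp_rot: [-0.001, 0.025, 1.0, -0.0]
force: [-3.8, 0.6, -0.9]
grip_width: 0.035
t: 31.78
ee_pos: [0.5567, 0.1258, 0.0824]
tcp_rot: [-0.002, 0.025, 1.0, 0.0]
force: [-8.6, 1.6, 0.9]
grip_width: 0.0351
```

```bash
python3 -m crank '-0.006 0 0.009 0 0 0 0;0 0 0 0 0 0 0;-0.003 0 0 0 0 0 0;0 0 0 0 0 0 0;0 0 0 0 0 0 0'; python3 -m crank '0 0 0 0 0 0 48;0 0 0 0 0 0 48;0 0 0 0 0 0 60;0 0 0 0 0 0 60;0 0 0 0 0 0 60;0 0 0 0 0 0 60'; python3 -m crank '0 0 -0.1 0 0 0 60;0 0 -0.15 0 0 0 60;0 0 -0.18 0 0 0 60;0 0 -0.18 0 0 0 60;0.1 0 -0.1 0 0 0 60;0.1 0 -0.1 0 0 0 60;0.1 0 0 0 0 0 60;0 0 0 0 0 0 60;0 0 0 0 0 0 60'
python3 - <<'E'
from h import *
im=seated(); blocks('top'); plan([.53,-.337,.24],33.5)
E
```

```text
t: 32.2
ee_pos: [0.5567, 0.1258, 0.0819]
tcp_rot: [-0.003, 0.025, 1.0, 0.0]
force: [-22.7, 0.4, 18.8]
grip_width: 0.0348
t: 32.7
ee_pos: [0.5605, 0.1255, 0.0808]
tcp_rot: [0.0, 0.025, 1.0, -0.0]
force: [1.3, 0.0, -0.4]
grip_width: 0.0517
t: 33.45
ee_pos: [0.5001, 0.1287, 0.2435]
tcp_rot: [0.001, 0.025, 1.0, 0.0]
force: [-0.7, -0.2, -0.1]
grip_width: 0.0512
pocket 1 1217 caps [ -44.2 -126.5] [44.9 29.7] 0.6 z 114.5 foot rear x -70.9
pocket 2 1370 caps [-44.2 -42.4] [29.4 44.7] 89.4 z 114.5 foot rear x -71.0
top pix [403 177  16  18] 131 z 0.0544 c [ 566.  -338.1] LxH [46.1 29.8] yaw 34.3
t 33.55 pos [0.5009 0.1285 0.2426] psi -2.84 grip 0.0512 F [-1.1  0.5  0.7]
 rot units [-1.000e-03 -0.000e+00 -7.268e+00]  shift cur axes [-0.261 -2.318  0.013]  final axes [ 1.163 -2.021  0.013]
```

```bash
python3 -m crank '-0.02 -0.12 0 0 0 0 85;-0.02 -0.18 0 0 0 0 85;-0.02 -0.18 0 0 0 0 85;-0.02 -0.18 0 0 0 0 85;-0.02 -0.18 0 0 0 0 85;-0.02 -0.18 0 0 0 0 85;-0.02 -0.18 0 0 0 0 85;-0.02 -0.18 0 0 0 0 85;-0.02 -0.18 0 0 0 0 85;-0.02 -0.18 0 0 0 0 85';python3 -m crank '-0.02 -0.18 0 0 0 0 85;-0.02 -0.18 0 0 0 0 85;-0.02 -0.18 0 0 0 -0.8 85;0 0 0 0 0 -0.95 85;0 0 0 0 0 -0.95 85;0 0 0 0 0 -0.95 85;0 0 0 0 0 -0.95 85;0 0 0 0 0 -0.95 85;0 0 0 0 0 -0.95 85;0 0 0 0 0 -0.77 85'; python3 -m crank '0 0 0 0 0 0 85;0 0 0 0 0 0 85'
python3 - <<'E'
from h import *
im,_,_,_=blocks()
cv2.imwrite('pics/g1.png',im[:,:,::-1])
plan([.5693,-.337,.020],33.5)
E
```

```text
t: 34.38
ee_pos: [0.5234, -0.2235, 0.2419]
tcp_rot: [-0.001, 0.025, 1.0, 0.0]
force: [-0.2, 0.2, 0.6]
grip_width: 0.0723
t: 35.22
ee_pos: [0.5301, -0.3302, 0.2415]
tcp_rot: [-0.0, -0.29, 0.957, 0.001]
force: [0.3, -0.6, 0.3]
grip_width: 0.0723
t: 35.38
ee_pos: [0.53, -0.3299, 0.2419]
tcp_rot: [-0.0, -0.287, 0.958, 0.001]
force: [-0.5, 0.2, 0.2]
grip_width: 0.0722
wrist pix [277 173  31  45] 1012 z 0.0545 c [ 568.5 -337.9] LxH [44.4 29.3] yaw 32.8
t 35.43 pos [ 0.53   -0.3298  0.242 ] psi 33.36 grip 0.0727 F [ 0.  -0.  -0.5]
 rot units [ 0.012 -0.003 -0.028]  shift cur axes [-0.145 -0.139  1.11 ]  final axes [-0.144 -0.139  1.11 ]
```

View pics/g1.png

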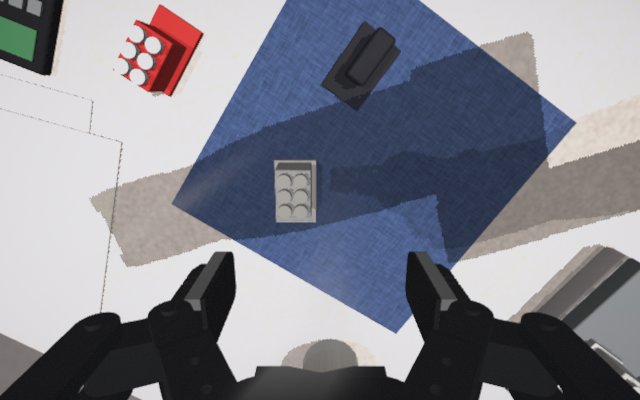

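```bash
python3 -m crank '-0.07 -0.07 0.1 0 0 0 85;-0.07 -0.07 0.13 0 0 0 85;0 0 0.18 0 0 0 85;0 0 0.18 0 0 0 85;0 0 0.18 0 0 0 85;0 0 0.15 0 0 0 85;0 0 0.12 0 0 0 85;0 0 0.05 0 0 0 85;0 0 0 0 0 0 85;0 0 0 0 0 0 85'; python3 -c "
from h import *
plan([.5687,-.3377,.0205],33.4); im,d=bot.capture('wrist'); cv2.imwrite('pics/g2.png',im[:,:,::-1])"
```

```text
t: 36.27
ee_pos: [0.5689, -0.3376, 0.0254]
tcp_rot: [0.0, -0.288, 0.958, -0.0]
force: [0.1, -0.5, 0.5]
grip_width: 0.0725
t 36.27 pos [ 0.5689 -0.3376  0.0254] psi 33.46 grip 0.0725 F [ 0.1 -0.5  0.5]
 rot units [-0.001 -0.     0.013]  shift cur axes [0.001 0.    0.024]  final axes [0.001 0.    0.024]
```

View pics/g2.png

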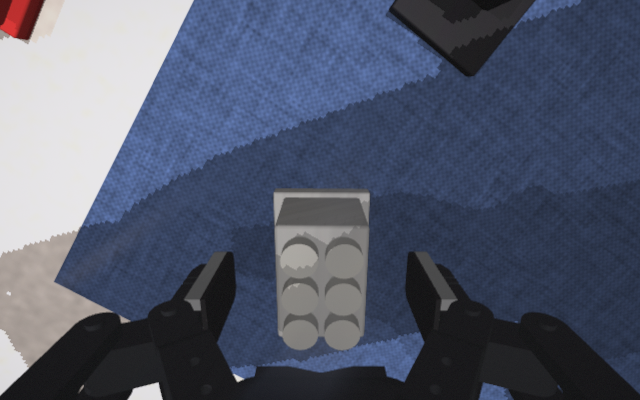

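```bash
python3 -m crank '0 0 0.023 0 0 0 85;0 0 0 0 0 0 85;0 0 0 0 0 0 0;0 0 0 0 0 0 0;0 0 0 0 0 0 0;0 0 0 0 0 0 0;0 0 0 0 0 0 0;0 0 0 0 0 0 0;0 0 0 0 0 0 0;0 0 0 0 0 0 0' 60; python3 -m crank '0 0 -0.05 0 0 0 0;0 0 -0.1 0 0 0 0;0 0 -0.15 0 0 0 0;0 0 -0.18 0 0 0 0;0 0 -0.18 0 0 0 0;0 0 -0.15 0 0 0.5 0;0 0 0 0 0 0.95 0;0 0 0 0 0 0.95 0;0 0 0 0 0 0.95 0;0 0 0 0 0 0.95 0'; python3 -m crank '0 0 0 0 0 0.95 0;0 0 0 0 0 0.95 0;0 0 0 0 0 0.95 0;0 0 0 0 0 0 0'
python3 - <<'E'
from h import *
t=sw(-90,42.8); print(t)
plan([*t,.18],-2.8)
im,d=bot.capture('wrist'); cv2.imwrite('pics/g3.png',im[:,:,::-1])
E
```

```text
t: 37.15
ee_pos: [0.5688, -0.3375, 0.021]
tcp_rot: [0.0, -0.288, 0.958, -0.0]
force: [-0.5, 0.6, 5.6]
grip_width: 0.035
t: 37.98
ee_pos: [0.5683, -0.3371, 0.1826]
tcp_rot: [-0.0, -0.103, 0.995, 0.0]
force: [0.0, 0.2, -3.1]
grip_width: 0.0348
t: 38.32
ee_pos: [0.5683, -0.3372, 0.1823]
tcp_rot: [-0.0, 0.021, 1.0, 0.0]
force: [0.3, 0.9, -2.8]
grip_width: 0.0348
[0.51459822 0.21324538]
t 38.32 pos [ 0.5683 -0.3372  0.1823] psi -2.45 grip 0.0348 F [ 0.3  0.9 -2.8]
 rot units [ 0.005 -0.008  0.07 ]  shift cur axes [0.386 2.738 0.013]  final axes [0.403 2.736 0.012]
```

View pics/g3.png

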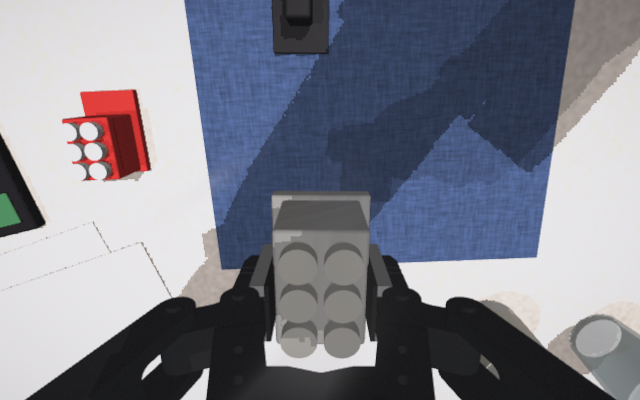

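```bash
python3 -m crank '0.06 0.1 0 0 0 0.07 0;0.06 0.17 0 0 0 0 0;0.06 0.17 0 0 0 0 0;0.06 0.17 0 0 0 0 0;0.06 0.17 0 0 0 0 0;0.05 0.18 0 0 0 0 0;0.053 0.18 0 0 0 0 0;0 0.18 0 0 0 0 0;0 0.18 0 0 0 0 0;0 0.18 0 0 0 0 0';python3 -m crank '0 0.18 0 0 0 0 0;0 0.18 0 0 0 0 0;0 0.18 0 0 0 0 0;0 0.18 0 0 0 0 0;0 0.18 0 0 0 0 0;0 0.15 0 0 0 0 0;0 0.006 0 0 0 0 0;0 0 0 0 0 0 0;0 0 0 0 0 0 0'
python3 - <<'E'
from h import *
t=sw(-90,42.8)
plan([*t,.085],-2.8)
E
```

```text
t: 39.2
ee_pos: [0.5025, 0.0035, 0.1828]
tcp_rot: [0.0, 0.021, 1.0, -0.0]
force: [1.1, -0.6, -3.4]
grip_width: 0.0347
t: 39.95
ee_pos: [0.5123, 0.2128, 0.1822]
tcp_rot: [-0.0, 0.021, 1.0, -0.0]
force: [-0.8, -0.6, -3.0]
grip_width: 0.0347
t 39.95 pos [0.5123 0.2128 0.1822] psi -2.44 grip 0.0347 F [-0.8 -0.6 -3. ]
 rot units [-0.006 -0.005  0.072]  shift cur axes [-0.011  0.003  0.486]  final axes [-0.011  0.003  0.486]
```

```bash
python3 -m crank '-0.011 0.003 0.1 0 0 0.07 0;0 0 0.15 0 0 0 0;0 0 0.13 0 0 0 0;0 0 0.08 0 0 0 0;0 0 0.02 0 0 0 0;0 0 0 0 0 0 0;0 0 0 0 0 0 0;0 0 0 0 0 0 0'
python3 - <<'E'
from h import *
t=sw(-90,42.8)
plan([*t,.083],-2.8)
im,d=bot.capture('wrist'); cv2.imwrite('pics/g4.png',im[:,:,::-1])
E
```

```text
t: 40.62
ee_pos: [0.5158, 0.2131, 0.0878]
tcp_rot: [0.001, 0.026, 1.0, 0.0]
force: [-0.2, -0.6, -2.8]
grip_width: 0.0348
t 40.62 pos [0.5158 0.2131 0.0878] psi -2.96 grip 0.0348 F [-0.2 -0.6 -2.8]
 rot units [ 0.007  0.025 -0.032]  shift cur axes [0.006 0.    0.024]  final axes [0.006 0.    0.024]
```

View pics/g4.png

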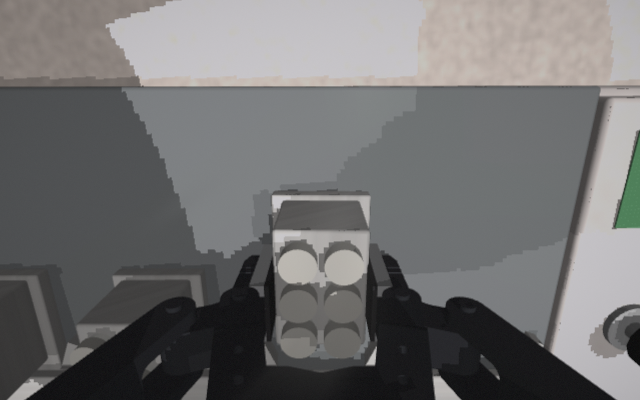

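```bash
python3 -m crank '0 0 0.02 0 0 -0.03 0;0 0 0.01 0 0 0 0;0 0 0 0 0 0 0;0 0 0 0 0 0 0'; python3 -m crank '0 0 0.007 0 0 0 0;0 0 0 0 0 0 0;0 0 0 0 0 0 0'
```

```text
t: 41.0
ee_pos: [0.5153, 0.2135, 0.081]
tcp_rot: [0.001, 0.024, 1.0, 0.0]
force: [-0.6, -0.1, 4.8]
grip_width: 0.0349
t: 41.25
ee_pos: [0.5153, 0.2135, 0.0809]
tcp_rot: [0.001, 0.024, 1.0, 0.0]
force: [-4.2, -1.1, 18.2]
grip_width: 0.0348
```

```bash
python3 -c "
from h import *
plan([*sw(-43.7,42.8),.0825],-2.8)"
```

```text
t 41.25 pos [0.5153 0.2135 0.0809] psi -2.77 grip 0.0348 F [-4.2 -1.1 18.2]
 rot units [0.005 0.03  0.006]  shift cur axes [-0.228 -0.002 -0.007]  final axes [-0.228 -0.002 -0.008]
```

```bash
python3 -m crank '0 -0.002 -0.014 0 0.03 0 0;-0.04 0 0 0 0 0 0;-0.04 0 0 0 0 0 0;-0.04 0 0 0 0 0 0;-0.03 0 0 0 0 0 0;-0.02 0 0 0 0 0 0;-0.02 0 0 0 0 0 0;-0.015 0 0 0 0 0 0;0 0 0 0 0 0 0;0 0 0 0 0 0 0'; python3 -c "
from h import *
plan([*sw(-43.7,42.8),.0825],-2.8)"
```

```text
t: 42.08
ee_pos: [0.5557, 0.2109, 0.0813]
tcp_rot: [-0.002, 0.024, 1.0, -0.0]
force: [0.9, 0.4, -2.3]
grip_width: 0.0349
t 42.08 pos [0.5557 0.2109 0.0813] psi -2.79 grip 0.0349 F [ 0.9  0.4 -2.3]
 rot units [-0.001 -0.035  0.001]  shift cur axes [-0.026  0.002 -0.006]  final axes [-0.026  0.002 -0.006]
```

```bash
python3 -m crank '-0.018 0.001 0 0 0 0 0;0 0 0 0 0 0 0;0 0 0 0 0 0 0'; python3 -m crank '-0.007 0 0 0 0 0 0;0 0 0 0 0 0 0;0 0 0 0 0 0 0';python3 -m crank '-0.007 0 0 0 0 0 0;0 0 0 0 0 0 0;0 0 0 0 0 0 0'
```

```text
t: 42.33
ee_pos: [0.5595, 0.211, 0.0816]
tcp_rot: [-0.001, 0.024, 1.0, 0.0]
force: [-0.3, -0.4, -2.8]
grip_width: 0.0351
t: 42.58
ee_pos: [0.5608, 0.2109, 0.0816]
tcp_rot: [-0.001, 0.024, 1.0, 0.0]
force: [0.1, -0.2, -3.0]
grip_width: 0.035
t: 42.83
ee_pos: [0.561, 0.2109, 0.0814]
tcp_rot: [-0.002, 0.024, 1.0, 0.0]
force: [-5.2, 0.6, -0.1]
grip_width: 0.0349
```

```bash
python3 -m crank '-0.006 0 0.009 0 0 0 0;0 0 0 0 0 0 0;-0.006 0 0 0 0 0 0;0 0 0 0 0 0 0;0 0 0 0 0 0 0'; python3 -m crank '0 0 0 0 0 0 48;0 0 0 0 0 0 48;0 0 0 0 0 0 60;0 0 0 0 0 0 60;0 0 0 0 0 0 60;0 0 0 0 0 0 60'; python3 -m crank '0 0 -0.1 0 0 0 60;0 0 -0.15 0 0 0 60;0 0 -0.18 0 0 0 60;0 0 -0.18 0 0 0 60;0.1 0 -0.1 0 0 0 60;0.1 0 -0.1 0 0 0 60;0.1 0 0 0 0 0 60;0 0 0 0 0 0 60;0 0 0 0 0 0 60'
python3 - <<'E'
from h import *
im=seated(); blocks('top'); cv2.imwrite('pics/g5.png',im[:,:,::-1])
im,d,W,c=cloud('top'); cv2.imwrite('pics/g5t.png',im[:,:,::-1])
plan([*sw(-40,216),.24],-2.8)
E
```

```text
t: 43.25
ee_pos: [0.561, 0.2109, 0.0811]
tcp_rot: [-0.004, 0.024, 1.0, 0.0]
force: [-20.3, -2.0, 19.4]
grip_width: 0.0348
t: 43.75
ee_pos: [0.5647, 0.2107, 0.0796]
tcp_rot: [-0.001, 0.024, 1.0, 0.0]
force: [-1.0, 0.2, 0.5]
grip_width: 0.0512
t: 44.5
ee_pos: [0.5047, 0.2138, 0.2425]
tcp_rot: [-0.001, 0.024, 1.0, 0.0]
force: [0.3, -0.0, 0.1]
grip_width: 0.0514
pocket 1 1572 caps [ -43.5 -126.3] [45.2 30.1] 0.1 z 114.5 foot rear x -70.7
pocket 2 1224 caps [-43.5 -42.2] [29.5 45.6] 88.9 z 114.5 foot rear x -70.9
pocket 3 1379 caps [-43.5  42.7] [29.1 45.2] 89.7 z 114.5 foot rear x -70.9
t 44.65 pos [0.5056 0.2136 0.2413] psi -2.8 grip 0.0512 F [-0.5 -0.3  0.1]
 rot units [-0.003 -0.038 -0.   ]  shift cur axes [-0.295  0.867  0.005]  final axes [-0.295  0.867  0.006]
```

View pics/g5.png

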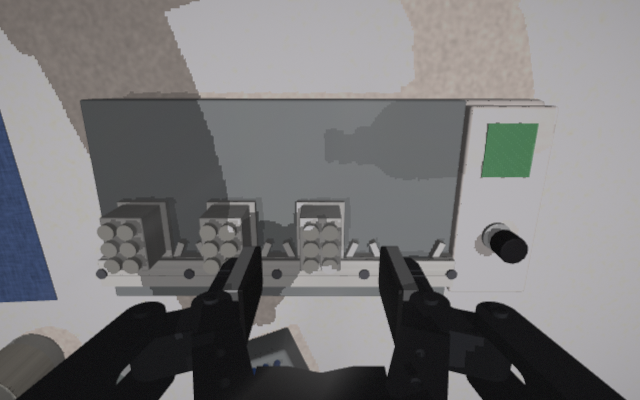

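View pics/g5t.png

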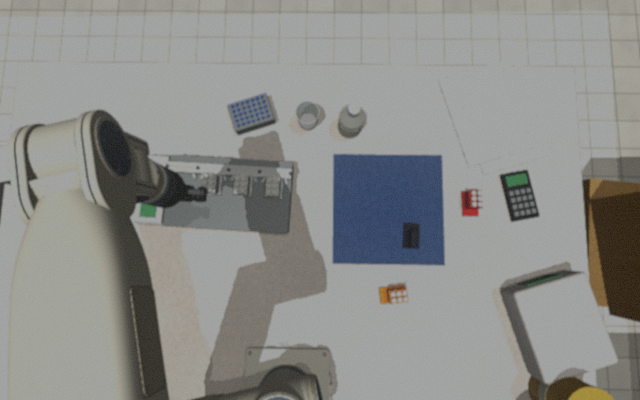

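All three blocks are home (toes at about +1.5 mm, yaw under 1.1°). The pad holds only the wedge, at (411,236) in the top view. Now the knob.

```bash
python3 -m crank '-0.01 0.15 0 0 0 0 75;-0.01 0.17 0 0 0 0 75;-0.01 0.18 0 0 0 0 75;-0.02 0.18 0 0 0 0 75;-0.02 0.18 0 0 0 0 75;0 0 0 0 0 0 75;0 0 0 0 0 0 75;0 0 0 0 0 0 75'
python3 - <<'E'
from h import *
im,d,W,c=cloud('wrist')
w=W.reshape(-1,3); q=np.c_[(w[:,:2]-SO)@SX,(w[:,:2]-SO)@SY,w[:,2]]*1000
k=q[(abs(q[:,1]-214)<40)&(abs(q[:,0]+40)<40)&(q[:,2]>93)&(q[:,2]<102)]
print(len(k),cv2.minEnclosingCircle(k[:,:2].astype(np.float32)),np.median(k,axis=0))
cv2.imwrite('pics/k1.png',im[:,:,::-1])
g=cv2.cvtColor(im,cv2.COLOR_RGB2GRAY)
plan([*sw(-34,216),.068],-2.8)
E
```

```text
t: 45.32
ee_pos: [0.5277, 0.3846, 0.2406]
tcp_rot: [-0.002, 0.024, 1.0, -0.001]
force: [0.5, -0.6, -0.5]
grip_width: 0.0641
609 ((-33.44440460205078, 216.82545471191406), 12.962800979614258) [-34.2417503  216.60688263  95.49442423]
t 45.37 pos [0.5277 0.384  0.2412] psi -2.82 grip 0.0639 F [-0.6 -0.7  0.1]
 rot units [-0.01  -0.041 -0.005]  shift cur axes [-0.259  0.011  0.865]  final axes [-0.256  0.01   0.866]
```

View pics/k1.png

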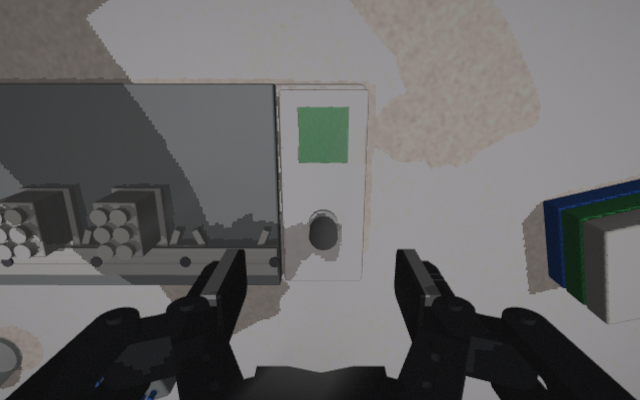

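```bash
python3 -m crank '-0.13 0.007 0.05 0 0 0 52;-0.128 0.007 0.1 0 0 0 52;0 0 0.15 0 0 0 52;0 0 0.17 0 0 0 52;0 0 0.15 0 0 0 52;0 0 0 0 0 0 52;0 0 0 0 0 0 52;0 0 0 0 0 0 52'
python3 - <<'E'
from h import *
im,d=bot.capture('wrist'); cv2.imwrite('pics/k2.png',im[:,:,::-1])
plan([*sw(-34,216.5),.070],-2.8)
E
```

```text
t: 46.03
ee_pos: [0.5797, 0.3847, 0.1202]
tcp_rot: [-0.0, 0.025, 1.0, 0.001]
force: [0.2, 0.3, 1.4]
grip_width: 0.0443
t 46.08 pos [0.5799 0.3851 0.1207] psi -2.83 grip 0.0444 F [0.3 0.1 0.3]
 rot units [ 0.021  0.008 -0.005]  shift cur axes [ 0.004 -0.006  0.253]  final axes [ 0.004 -0.006  0.253]
```

View pics/k2.png

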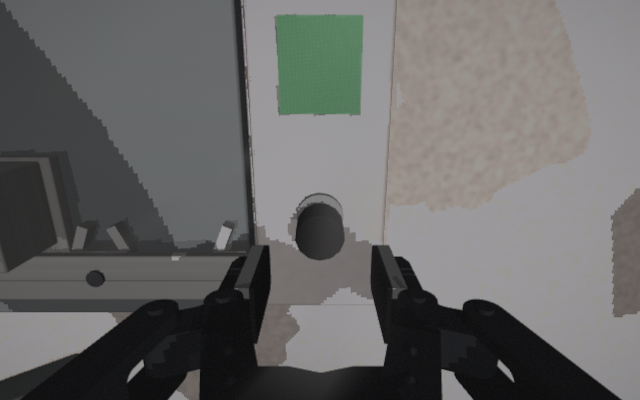

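The knob (320,232) is centred between the fingers. Descend and grip.

```bash
python3 -m crank '0.004 -0.004 0.06 0 0 0 52;0 0 0.08 0 0 0 52;0 0 0.07 0 0 0 52;0 0 0.035 0 0 0 52;0 0 0 0 0 0 52;0 0 0 0 0 0 52'; python3 -m crank '0 0 0 0 0 0 0;0 0 0 0 0 0 0;0 0 0 0 0 0 0;0 0 0 0 0 0 0;0 0 0 0 0 0 0;0 0 0 0 0 0 0;0 0 0 0 0 0 0' 50
```

```text
t: 46.58
ee_pos: [0.5783, 0.3846, 0.0702]
tcp_rot: [-0.001, 0.024, 1.0, 0.0]
force: [-0.7, -0.3, -0.4]
grip_width: 0.0445
t: 47.17
ee_pos: [0.5785, 0.3844, 0.0705]
tcp_rot: [-0.0, 0.024, 1.0, 0.0]
force: [-1.3, -2.0, 6.6]
grip_width: 0.0242
```

```bash
python3 -m crank '0 0 -0.02 0 0 0 0;0 0 -0.025 0 0 0 0;0 0 -0.025 0 0 0 0;0 0 -0.02 0 0 0 0;0 0 0 0 0 0 0;0 0 0 0 0 0 0' 60; python3 -m crank '0 0 -0.012 0 0 0 0;0 0 0 0 0 0 0;0 0 0 0 0 0 0';  python3 -m crank '0 0 -0.008 0 0 0 0;0 0 0 0 0 0 0;0 0 0 0 0 0 0'
```

```text
t: 47.67
ee_pos: [0.5783, 0.3844, 0.0868]
tcp_rot: [-0.001, 0.024, 1.0, 0.0]
force: [5.6, 2.4, -7.7]
grip_width: 0.0242
t: 47.92
ee_pos: [0.5783, 0.3844, 0.0888]
tcp_rot: [-0.001, 0.024, 1.0, 0.0]
force: [7.0, 1.8, -8.1]
grip_width: 0.0243
t: 48.17
ee_pos: [0.5783, 0.3844, 0.0903]
tcp_rot: [-0.001, 0.024, 1.0, 0.0]
force: [5.7, 1.7, -7.6]
grip_width: 0.0241
```

```bash
python3 -m crank '0 0 -0.007 0 0 0 0;0 0 0 0 0 0 0;0 0 0 0 0 0 0'; python3 -m crank '0 0 -0.007 0 0 0 0;0 0 0 0 0 0 0;0 0 0 0 0 0 0'
python3 - <<'E'
from h import *
im=bot.capture('scene')[0]; cv2.imwrite('pics/k3.png',cv2.resize(im[230:320,380:480,::-1],None,fx=6,fy=6))
E
```

```text
t: 48.42
ee_pos: [0.5782, 0.3843, 0.0908]
tcp_rot: [-0.002, 0.024, 1.0, -0.0]
force: [9.1, 2.6, -13.9]
grip_width: 0.0242
t: 48.67
ee_pos: [0.5782, 0.3843, 0.0909]
tcp_rot: [-0.002, 0.024, 1.0, -0.0]
force: [11.3, 4.0, -21.3]
grip_width: 0.0243
```

View pics/k3.png

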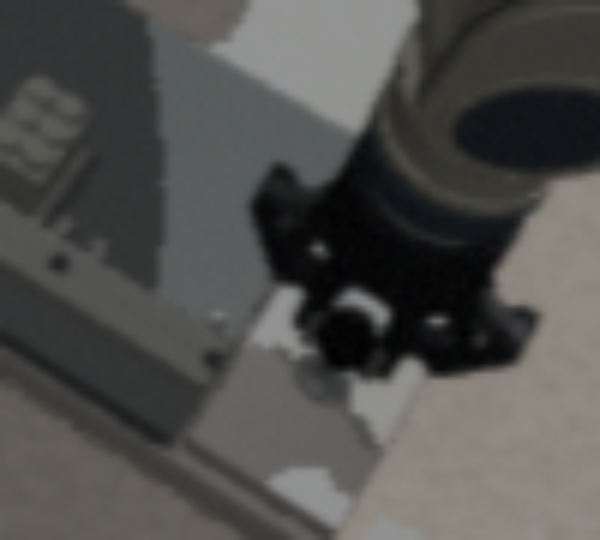

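Hard stop reached: the force jumped from 8 to 21 N with no further travel, after about 20.4 mm. I'll hold about 1 s, then release.

```bash
python3 -m crank '0 0 0 0 0 0 0;0 0 0 0 0 0 0;0 0 0 0 0 0 0;0 0 0 0 0 0 0;0 0 0 0 0 0 0;0 0 0 0 0 0 0;0 0 0 0 0 0 0;0 0 0 0 0 0 0;0 0 0 0 0 0 0;0 0 0 0 0 0 0'; python3 -m crank '0 0 0.01 0 0 0 52;0 0 0 0 0 0 52;0 0 0 0 0 0 52;0 0 0 0 0 0 52;0 0 0 0 0 0 52;0 0 0 0 0 0 52;0 0 0 0 0 0 52'; python3 -m crank '0 0 -0.1 0 0 0 52;0 0 -0.15 0 0 0 52;0 0 -0.18 0 0 0 52;0 0 -0.18 0 0 0 52;0.1 0 -0.15 0 0 0 52;0.15 0 0 0 0 0 52;0.1 0 0 0 0 0 52;0 0 0 0 0 0 52;0 0 0 0 0 0 52'
python3 - <<'E'
from h import *
im=seated(); cv2.imwrite('pics/k4.png',im[:,:,::-1])
im,d,W,c=cloud('wrist')
w=W.reshape(-1,3); q=np.c_[(w[:,:2]-SO)@SX,(w[:,:2]-SO)@SY,w[:,2]]*1000
k=q[(abs(q[:,1]-216)<9)&(abs(q[:,0]+34)<9)]; print('knob top',np.percentile(k[:,2],[50,95]))
im=bot.capture('top')[0]; cv2.imwrite('pics/k4t.png',im[:,:,::-1])
E
```

```text
t: 49.55
ee_pos: [0.5782, 0.3844, 0.0909]
tcp_rot: [-0.002, 0.024, 1.0, -0.0]
force: [10.6, 4.7, -21.9]
grip_width: 0.0238
t: 50.13
ee_pos: [0.5779, 0.3843, 0.0919]
tcp_rot: [-0.001, 0.024, 1.0, 0.0]
force: [0.2, 0.2, 0.6]
grip_width: 0.0444
t: 50.88
ee_pos: [0.5076, 0.3879, 0.2447]
tcp_rot: [-0.001, 0.024, 1.0, 0.0]
force: [-0.4, 0.5, 0.2]
grip_width: 0.0442
pocket 2 1543 caps [-43.1 -41.6] [30.3 45.8] 89.2 z 114.4 foot rear x -70.6
pocket 3 1539 caps [-43.7  43.1] [44.8 29.9] 0.2 z 114.5 foot rear x -70.6
knob top [95.41655693 96.80972534]
```

View pics/k4.png

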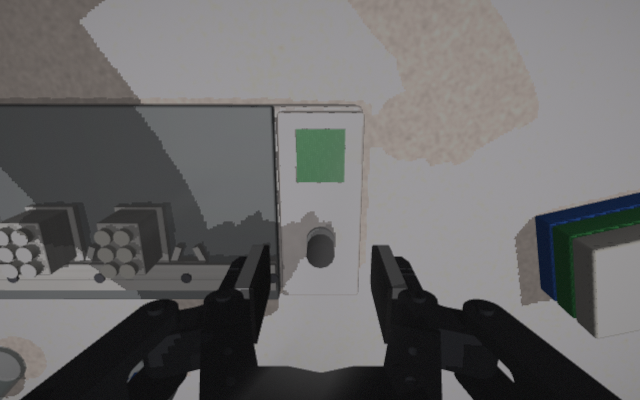

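View pics/k4t.png

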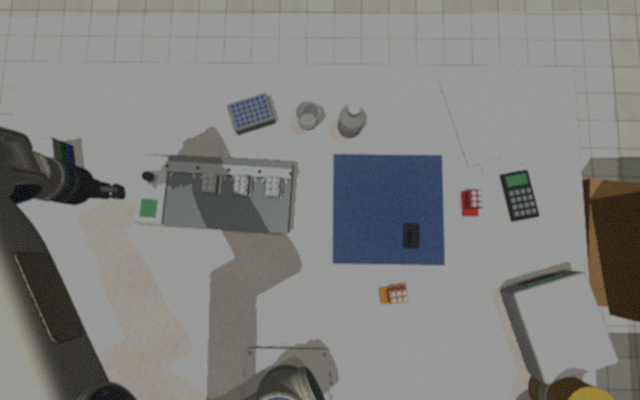

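Run:
```python
from h import *
seated('top'); seated('scene'); s=bot.read_state(); print(s['t'],s['force'])
bot.finish_job()
```

```text
pocket 1 133 caps [ -45.6 -126.8] [43.3 28.5] 1.0 z 113.8 foot rear x -73.0
pocket 2 140 caps [-45.3 -43.1] [43.8 29. ] 1.9 z 114.3 foot rear x -97.2
pocket 3 146 caps [-46.3  40.3] [44.6 33.1] 2.7 z 113.8 foot rear x -116.5
pocket 1 104 caps [ -43.2 -123.4] [45.3 29.8] 2.9 z 113.5 foot rear x None
pocket 2 106 caps [-43.5 -39.3] [29.7 46. ] 89.5 z 113.4 foot rear x None
pocket 3 112 caps [-43.8  45.5] [29.2 48.2] 90.0 z 113.5 foot rear x None
51.1333 [-0.33070884  0.26854294 -0.40921193]
the job is handed in; nothing more can be done
```

The job is done and handed in at about 51 s of the 210 s allowed; no verdict was reported.

- **Wedge:** I drew it back out of pocket 3 and stood it upright on the blue pad. The last top view shows it standing there alone.
- **Blocks:** Three blocks were present, and they are now in pockets 1, 2 and 3. Each was pushed until it met the end wall. The block in pocket 2 was knocked about 4 cm back out after I first released it, so I gripped it again and pushed it home again.
- **Knob:** I pulled it up about 20 mm to its stop, where the force rose from 8 to 21 N with no further travel. I held it there about 1 s and released it. It sprang back, with its top at about 96 mm as before.

**Last checks:** The wrist camera put the toes in pockets 2 and 3 at +1.3 to +1.9 mm, with the end wall expected at +1.2 mm. Pocket 1 was out of its view in that final picture; its last wrist reading, just before the knob pull, was +1.5 mm.

The top and scene cameras disagreed with each other by 1 to 5 mm, most of it sideways. The top camera's rear-foot readings for pockets 2 and 3 (-97 and -117 mm) did not fit, and I put them down to shadow or background points. The wrist camera gave about -71 mm for both.

The bottle, tip box, beaker and the red and orange look-alikes look unmoved in the pictures.

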